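Knock an enamelled bottle opener out of its nest and box it

TASK

The blue-panelled bottle opener is finished and lies sunk flush in the nest of the enamelling fixture. Swing the red clamp arm right off it, throw the red-gripped ejector lever all the way over so that the opener stands raised on the ejector pins, then lift it out and press it fully home, panel up, in the shaped cutout of the empty gift box. Leave the clamp open, and do not disturb the boxed opener, the bottle, the tape roll or the paint pots.

Things in the scene. Friction and masses are not known exactly. Their poses are not given: they have to be found in the camera images.
- fixture: Nest fixture bolted down. Green base 180 x 110 mm; aluminium nest plate 170 (x) x 90 (y) mm, top 70 mm up. Origin: underside centre, on the bench; z up. The nest is a 15 mm deep cutout in the opener's outline, 1.5 mm play all round, floor 55 mm up, head end to +x. 12 mm ejector pins rise through the floor at x +18 and -46, y 0 mm. The opener starts flush in it: no grip.
- clamp_pivot (a point): Fixed point on the fixture at x -45, y -36, z 70 mm: the vertical pivot axis of the swing clamp, at nest plate level.
- clamp_knob (a point): Centre of the top of the black upright knob (20 mm diameter, 30 mm tall) on the end of the red clamp arm, 76 mm from the pivot axis; its top is 39.5 mm above the nest plate. The red arm (20 mm wide, 94 mm long, 8 mm thick) lies 1.5 mm above the plate; the pivot boss stands 22 mm above the plate.
- clamp (a joint): Angle of the swing clamp, rad. 0: the arm points along the fixture's +y, across the opener's handle, holding it down; it grows anticlockwise seen from above, towards the fixture's -x, up to the stop at 1.75; from about 1.2 the arm is clear. Pushing on the knob needs about 2 N; it stays where it is left.
- lever_pivot (a point): Fixed point on the fixture at x 0, y -70, z 30 mm: the axis of the ejector lever, parallel to the fixture's y.
- lever_grip (a point): Centre of the lever's red grip, 90 mm from the lever axis. The lever is a 12 mm rod with a red grip of 20 mm diameter that runs from 60 to 115 mm from the axis; it swings in a vertical plane along the fixture's -y side, 70 mm from the fixture's centre line.
- lever (a joint): Ejector lever angle, rad. 0: leans 0.3 from upright to the fixture's -x, pins down. Growing, it swings through upright towards +x, to the stop at 1.35 (1.05 past upright); there the pins hold the opener 12 mm up, its lower 3 mm still guided in the nest. The pins meet the opener at about 0.2, then rise evenly. Takes about 6 N at the grip; stays where it is left.
- opener: The finished cast bottle opener with a blue enamel panel, 130 mm long, 15 mm thick, about 0.28 kg. Origin: middle of its length on the underside; z up through the panel side, x towards the head. Handle 24 mm wide from x = -65 to +19 mm; head 46 mm wide from x = +19 to +65 mm with a 25 x 22 mm mouth. Balances at x = +5 mm.
- empty_box: Empty blue gift box, grey foam, 176 (x) x 96 mm, fixed, at any yaw. Foam top 30, rim 32 mm up. Origin: underside centre. Foam cutout in the opener's outline, 11 mm deep, 2.5 mm play all round, head end to the box's +x; as deep, a finger notch on either side of the handle: x -24 to +16 mm, out to y +-40 mm.
- empty_box_cutout (a point): Centre of the cutout's floor in the empty box, 19 mm above the bench, axes as the box. The opener is home when its origin is here with the same axes; it then stands 4 mm proud of the foam.
- full_box: The other gift box, same make, holding an opener; fixed. Origin: centre of its underside.
- packed_opener: A like opener with a green panel, already lying home in the full box. Leave it alone.
- thinner: Amber bottle, 62 mm diameter, 180 mm tall, origin at the centre of its underside. Leave it alone.
- tape: Roll of paper tape lying flat, 94 mm diameter, 45 mm tall, origin at the centre of its underside. Leave it alone.
- pot_a: Small blue paint pot with white cap, 46 mm diameter, 42 mm tall, origin at the centre of its underside. Leave it alone.
- pot_b: Small orange paint pot with white cap, as the blue one. Leave it alone.

How it is judged:
By the outcome, as a careful person would: the job done as asked, in the order asked, and still so for the second after the job is handed in, with the robot touching nothing.
It also fails if it takes over 58 s, if anything falls off the work surface, if the arm or the gripper's body presses on something with over 40 N, if the wrist force passes 120 N, or if a joint passes its speed limit or range.

ROBOT

A 6-joint arm with a two-finger parallel gripper is mounted at the origin on the work surface. World frame = base frame: x ahead of the robot, y to its left, z up, the work surface at z = 0. Lengths are in mm, angles in rad, forces in N, time in s.
With the tool pointing down it reaches from about 400 to 925 mm from the base axis. Payload 12.5 kg.
Tool frame: the origin (TCP) lies midway between the tips of the shut fingers; the grasp point (between the pads) lies 19 mm behind it (env.tcp_to_grasp is the distance from the TCP to the grasp point, in mm); z points along the fingers, y is the line along which they close (so a half turn about z gives the same grasp; the last joint's range is limited). The gripper opens to 95 mm and grips with 3 to 60 N. Pads are 20 mm wide; open, the fingers measure 119 mm over their backs; the gripper's body (75 mm by 180 mm) begins 59 mm behind the grasp point.
Start: joints at [1.169, 0.491, 1.559, -0, 1.092, -0.106], TCP at [182.175, 597.882, 180.061] pointing down, gripper open.
Joint ranges: [-3.1, 3.1], [-0.84, 2.19], [0.05, 2.79], [-1.13, 4.28], [0.06, 2.93], [-2.69, 2.69]. Speed limits (rad/s): [2.22, 2.22, 2.79, 3.14, 3.14, 3.14].

INTERFACE

Orientations are given as [roll, pitch, yaw] about the fixed x, y, z axes, in that order (R = Rz(yaw) Ry(pitch) Rx(roll)).
In Python, from cell import env gives the robot as it stands. The module is installed in compiled form; this text tells all that it offers.
- The arm moves only by the tool step_arm, never from a script. Its argument "plan" is a list that holds one entry, the list of rows, each a list of 5 numbers: the shift along the tool's x, y, z in mm, then the turn about the tool's z in degrees, then the opening, from -1 (shut) to 1 (fully open). A call has 1 to 8 rows; each row is the pose to reach, as a shift and turn from the pose commanded when the call began, along the tool's axes at that moment; what a row does not reach only later rows make up. A row lasts 1/12 s, in which the tool goes at most 41.7 mm and 7.16 degrees, less where a joint would pass 70% of its speed; a pose out of reach is approached as far as the arm can. A call with a gripper value outside its range is refused whole. The fingers move at their own pace and stop on an object; the grip force is fixed at half the most. Time passes only in rows, so rows that repeat a pose let the fingers close. It gives the time, the measured TCP pose, the force, the opening and the grip force at its end, in the units of the state.
- env.state(): the state, without advancing time (a new reading comes with each control period).
- env.read_camera(name): name is "scene" or "top" or "wrist"; returns the picture (420x560x3 uint8, blue, green, red); there is no depth.
- env.get_calibration(name): a dict with "K" (3x3 intrinsics, pixels), "extrinsics" (4x4, takes a point from world to camera coordinates). Camera axes: x right, y up, looking along -z (the intrinsics and any distortion apply to the point x, -y, -z); pixel columns grow to the right and rows downward; lengths in mm; the calibration is good to about 2 mm. A picture is of the moment at which its call begins: read the wrist's pose just before it. get_calibration takes no time and is no camera call; for the wrist camera it gives the pose at the moment of the call.
- env.job_done(): hands the job in; it is judged then, once.
The state is a dict: "t": time; "joints": joint angles; "qvel": joint speeds; "tau": joint torques, N m; "eef_pos": TCP position; "tcp_rot": TCP orientation; "ft_force": force on the tool from outside, world axes, zero at the start; "moment": the same for the moment, N m; "opening": opening from 0.0 (shut) to 1.0 (fully open); "grip_force": force on a finger pad.
Only numpy, scipy, OpenCV 4.12 (cv2) and the standard library are available. Lean on these libraries where they do the work, as an engineer would, in place of code of your own. Each camera call takes 0.05 s, during which the arm holds its last target. There are 200 camera calls.

## Working session

There is one attempt and no reset: what is moved stays moved. The work goes in short steps, Python scripts to look and compute and a tool call to move; the robot and the scene stay as the last step left them, time stands still between calls to the robot, and variables do not carry over. Pictures are saved under pics/ and viewed, at most 10 in all, crops included, and the job is handed in when it is done.

Besides the shell and the picture viewer there is one more tool, called after "Emit:" by a JSON object that holds its "name" and its "arguments", one argument or row to a line. step_arm: Moves the arm, as the interface text tells. Its arguments: {"type":"object","properties":{"plan":{"type":"array"}},"required":["plan"]}

```bash
mkdir -p pics; cat > h.py <<'E'
from cell import env
import numpy as np, cv2
from scipy.spatial.transform import Rotation as R
def pix(name,P):
    c=env.get_calibration(name);K=np.array(c["K"]);E=np.array(c["extrinsics"])
    P=np.atleast_2d(P).astype(float);q=(E[:3,:3]@P.T).T+E[:3,3]
    q=q*[1,-1,-1];u=(K@q.T).T;return u[:,:2]/u[:,2:]
def ray(name,uv,z):
    c=env.get_calibration(name);K=np.array(c["K"]);E=np.array(c["extrinsics"])
    d=np.linalg.inv(K)@np.array([uv[0],uv[1],1.]);d=d*[1,-1,-1]
    d=E[:3,:3].T@d;o=-E[:3,:3].T@E[:3,3];return o+d*(z-o[2])/d[2]
def W(fx,p): # fx=(x,y,yaw)
    x,y,a=fx;p=np.atleast_2d(p).astype(float);c,s=np.cos(a),np.sin(a)
    return np.c_[x+c*p[:,0]-s*p[:,1],y+s*p[:,0]+c*p[:,1],p[:,2]]
E
python3 - <<'E'
from h import *
for n in("top","scene"):
    im=env.read_camera(n);cv2.imwrite(f"pics/{n}0.png",cv2.resize(im,(800,600),interpolation=cv2.INTER_CUBIC) );c=env.get_calibration(n);print(c.keys(),c["K"])
s=env.state();print(s)
E
```

```text
dict_keys(['K', 'extrinsics']) [[393.06888395   0.         280.21770297]
 [  0.         393.06888395 207.34607716]
 [  0.           0.           1.        ]]
dict_keys(['K', 'extrinsics']) [[403.15755089   0.         288.86997726]
 [  0.         403.15755089 213.34208406]
 [  0.           0.           1.        ]]
{'t': 0.1, 'joints': array([ 1.16941160e+00,  4.91465998e-01,  1.55936324e+00,  5.87462378e-06,
        1.09171231e+00, -1.05609023e-01]), 'qvel': array([ 2.42099671e-03, -1.99823591e-03, -1.63482882e-03,  7.67750599e-05,
       -9.57302881e-05,  2.27241506e-04]), 'tau': array([ 2.86928218e-03, -6.13613963e+01, -2.58604985e+01,  6.93582860e-02,
        4.70145210e-02, -6.87103170e-05]), 'eef_pos': array([182.0645985 , 597.64477427, 179.54958471]), 'tcp_rot': array([-3.14064960e+00, -1.05206556e-04,  2.84581419e+00]), 'ft_force': array([ 0.45126851, -0.12003306, -0.39806448]), 'moment': array([-0.00188901, -0.02660705, -0.04392903]), 'grip_force': 0.0, 'opening': 0.9998016332624281}
```

View pics/top0.png

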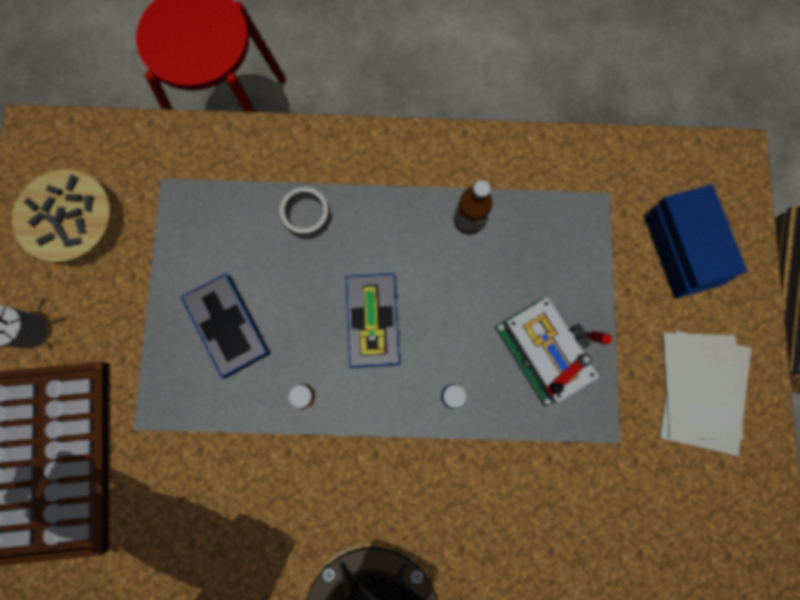

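View pics/scene0.png

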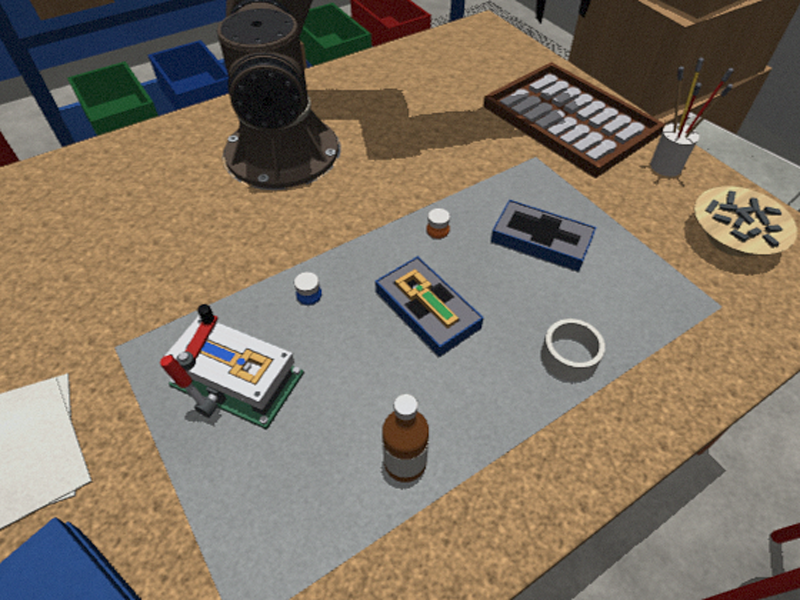

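The top view shows the fixture near (548,350) with its head end up-left, and the lever on its right. The empty box is near (225,325), the full box at (372,320). The scene view agrees. I'll take enlarged crops.

```bash
python3 - <<'E'
from h import *
im=env.read_camera("top")
a=im[195:295,335:435];b=im[180:280,110:210]
f=lambda x:cv2.resize(x,(400,400),interpolation=cv2.INTER_CUBIC)
o=np.hstack([f(a),f(b)])
for k in range(0,800,40): cv2.line(o,(k,0),(k,5 if k%200 else 12),(0,0,255),1)
cv2.imwrite("pics/crop1.png",o)
print(pix("top",[[182,598,180],[0,0,0],[500,0,0],[500,-300,0]]))
print(ray("top",(548*.7,350*.7),70),ray("top",(225*.7,325*.7),30))
E
```

```text
[[-15.31681884 368.82285027]
 [259.95383546 434.38086756]
 [266.6278218  239.04024332]
 [374.11416464 242.20232003]]
[ 486.45211564 -307.0154263    70.        ] [519.60214273 295.74323667  30.        ]
```

View pics/crop1.png

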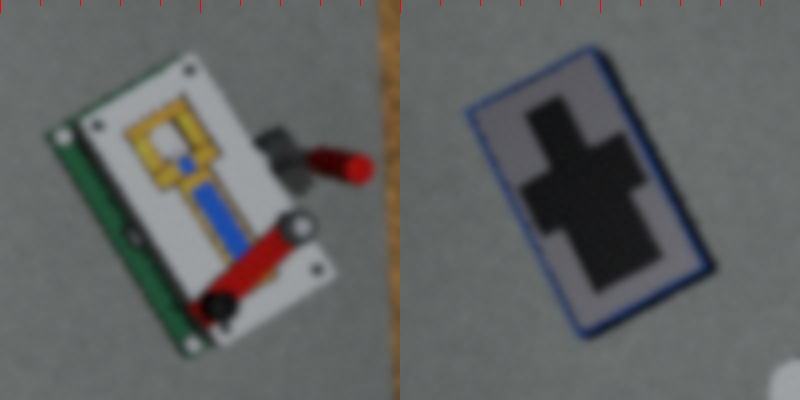

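```bash
cat >> h.py <<'E'
from scipy.optimize import least_squares
def fit(name,P,uv,x0):
    r=least_squares(lambda v:(pix(name,W(v,P))-uv).ravel(),x0,x_scale=[10,10,.1]);return r.x,np.abs(r.fun).max()
E
python3 - <<'E'
from h import *
f=np.array([[193,52],[80,122],[337,270],[220,345]])/4+[335,195]-.4
P=[[85,-45,70],[85,45,70],[-85,-45,70],[-85,45,70]]
fx,e=fit("top",P,f,[486,-307,.6]);print(fx,e)
b=(np.array([[593,47],[467,110],[711,268],[585,335]])-[400,0])/4+[110,180]-.4
Q=[[-88,-48,32],[-88,48,32],[88,-48,32],[88,48,32]]
# image: handle end up => world x greater
for Q in (Q,[[-88,48,32],[-88,-48,32],[88,48,32],[88,-48,32]]):
  print(fit("top",Q,b,[519,296,-2.6]))
s=env.state();yaw=s['tcp_rot'][2];print(yaw)
knob=W(fx,[-45,-36+76,109.5])[0];kend=[W(fx,[[-45-76*np.sin(t),-36+76*np.cos(t),0]])[0,:2] for t in(1.2,1.7)]
g=lambda q:W(fx,[-90*np.sin(.3-q),-70,30+90*np.cos(.3-q)])[0]
print(knob,kend,[g(q).round() for q in(0,.3,1.35)])
print("img",pix("top",knob),pix("top",g(0)))
for n,u in(("thin",(482,188,180)),("tape",(304,211,45)),("pota",(455,397,42)),("potb",(301,397,42)),("full",(372,320,32))):print(n,ray("top",(u[0]*.7,u[1]*.7),u[2]).round())
c=env.get_calibration("wrist");E=np.array(c["extrinsics"]);print(-E[:3,:3].T@E[:3,3],E[:3,:3].round(2),s['eef_pos'])
print(R.from_euler('xyz',s['tcp_rot']).as_matrix().round(2))
E
```

```text
[ 490.51196551 -314.22068267    0.56919991] 0.6340863063173856
(array([522.47862276, 296.97150044,  -2.59175488]), np.float64(31.96836970763789))
(array([521.4622797 , 297.34629068,  -2.59476773]), np.float64(0.8223966908876434))
2.8457758506751802
[ 431.04867365 -304.78050672  109.5       ] [array([ 397.50043363, -383.77771434]), array([ 413.80340907, -417.66545898])] [array([ 506., -388.,  116.]), array([ 528., -373.,  120.]), array([ 594., -331.,   75.])]
img [[387.49884672 265.92728507]] [[420.51445202 236.63829114]]
thin [ 751. -168.  180.]
tape [745. 157.  45.]
pota [ 397. -141.   42.]
potb [389. 142.  42.]
full [537.  18.  32.]
[120.77520816 616.07305372 384.24624235] [[ 0.29  0.96 -0.  ]
 [-0.93  0.28 -0.24]
 [-0.22  0.07  0.97]] [182.08537931 597.67684544 179.61755325]
[[-0.96  0.29 -0.  ]
 [ 0.29  0.96 -0.  ]
 [ 0.   -0.   -1.  ]]
```

```bash
python3 - <<'E'
from h import *
fx=[490.5,-314.2,.569]
print(ray("top",(220/4+335,305/4+195),109.5),pix("top",W(fx,[-45,-36,92])),"boss seen 409.3,251.5")
for t in(0,.15,.3,.45): print(t,pix("top",W(fx,[-45-76*np.sin(t),-36+76*np.cos(t),109.5])))
print(pix("top",W(fx,[[-65-0,0,70],[65,23,70],[65,-23,70],[-65,12,70]])),)
print("scene boss,knob", pix("scene",W(fx,[[-45,-36,92],[-45,40,109.5]]))/.7,pix("scene",W(fx,[[85,-45,70],[85,45,70]]))/.7)
E
```

```text
[ 418.15214879 -310.72941665  109.5       ] [[410.22337117 250.65183736]] boss seen 409.3,251.5
0 [[387.48587158 265.93100488]]
0.15 [[390.3101025  269.71796536]]
0.3 [[393.64912615 273.07201067]]
0.45 [[397.42756839 275.91350576]]
[[400.23814222 265.08690677]
 [365.3612791  226.81307219]
 [379.88574054 217.94052897]
 [396.4082579  267.50084954]]
scene boss,knob [[184.87872671 356.36716178]
 [213.03182031 310.90235227]] [[261.09091398 401.42246022]
 [293.94364985 352.60269426]]
```

Emit:
{"name": "step_arm", "arguments": {
  "plan": [
    [[-264, -189, -40, 56, 1], [-264, -189, -40, 56, 1], [-264, -189, -40, 56, 1], [-264, -189, -40, 56, 1], [-264, -189, -40, 56, 1], [-264, -189, -40, 56, 1], [-264, -189, -40, 56, 1], [-264, -189, -40, 56, 1]]
  ]
}}

```text
t: 0.82
eef_pos: [380.7, 338.0, 220.4]
tcp_rot: [3.141, 0.0, 1.862]
ft_force: [0.1, 0.7, -0.3]
opening: 1.001
grip_force: 0.0
```

```bash
cat >> h.py <<'E'
def go(*T):
    "print tool shifts for world targets (x,y,z,a) a=world angle of tool y"
    s=env.state();r=R.from_euler('xyz',s['tcp_rot']);a0=s['tcp_rot'][2]-np.pi/2
    print('at',s['eef_pos'].round(1),'a',round(a0,3),'t',round(s['t'],1),'f',s['ft_force'].round(1),'op',round(s['opening'],3))
    for x,y,z,a in T:
        d=r.inv().apply(np.array([x,y,z])-s['eef_pos']);t=-np.degrees((a-a0+np.pi)%(2*np.pi)-np.pi)
        print(d.round(1),round(t,1))
E
python3 - <<'E'
from h import *
go((480,50,220,-.67),(460,-240,220,-1.65))
E
```

```text
at [380.7 338.  220.4] a 0.291 t 0.8 f [ 0.1  0.7 -0.3] op 1.001
[-304.4   12.6    0.4] 55.0
[-5.765e+02 -8.970e+01  4.000e-01] 111.2
```

Emit:
{"name": "step_arm", "arguments": {
  "plan": [
    [[-304, 13, 0, 55, 1], [-304, 13, 0, 55, 1], [-304, 13, 0, 55, 1], [-304, 13, 0, 55, 1], [-304, 13, 0, 55, 1], [-304, 13, 0, 55, 1], [-304, 13, 0, 55, 1], [-304, 13, 0, 55, 1]]
  ]
}}

```text
t: 1.48
eef_pos: [482.5, 49.1, 219.9]
tcp_rot: [3.141, 0.0, 0.899]
ft_force: [-0.1, 0.0, -0.4]
opening: 1.004
grip_force: 0.0
```

```bash
python3 - <<'E'
from h import *
go((440,-260,230,-1.65))
E
```

```text
at [482.5  49.1 219.9] a -0.672 t 1.5 f [-0.1  0.  -0.4] op 1.004
[-268.3  159.2   -9.9] 56.0
```

Emit:
{"name": "step_arm", "arguments": {
  "plan": [
    [[-300, 145, -20, 56, 0], [-300, 145, -20, 56, 0], [-300, 145, -20, 56, 0], [-300, 145, -20, 56, 0], [-300, 145, -20, 56, 0], [-300, 145, -20, 56, -0.3], [-300, 145, -20, 56, -0.3], [-300, 145, -20, 56, -0.3]]
  ]
}}

```text
t: 2.15
eef_pos: [410.1, -273.9, 240.1]
tcp_rot: [-3.141, -0.0, -0.076]
ft_force: [0.9, 0.1, -0.5]
opening: 0.499
grip_force: 0.0
```

```bash
python3 - <<'E'
from h import *
go()
im=env.read_camera("wrist");cv2.imwrite("pics/w1.png",cv2.resize(im,(800,600),interpolation=cv2.INTER_CUBIC))
np.save("w1.npy",env.get_calibration("wrist")["extrinsics"])
fx=[490.5,-314.2,.569]
print(pix("wrist",W(fx,[[85,-45,70],[85,45,70],[-85,-45,70],[-85,45,70],[-45,-36,92]]))/.7, pix("wrist",[418,-311,109.5])/.7)
E
```

```text
at [ 410.1 -273.9  240.1] a -1.646 t 2.1 f [ 0.9  0.1 -0.5] op 0.499
[[411.86947869 -12.31688989]
 [306.18599563  77.06251064]
 [555.34901001 196.40213691]
 [453.64199616 271.55205303]
 [520.61386194 158.29175457]] [[441.21389078 250.41264226]]
```

View pics/w1.png

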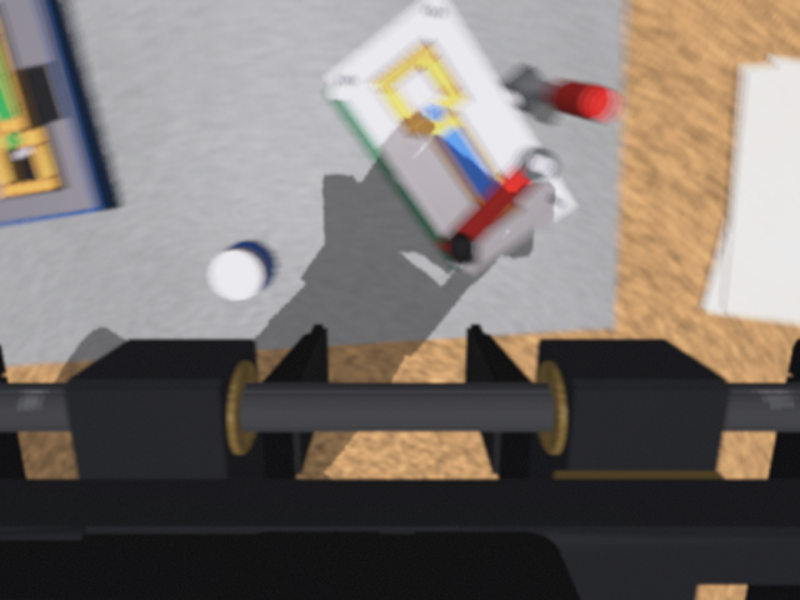

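The wrist view is still smeared by motion. It shows the boss at (540,165), the knob at (461,247) and plate corners at (325,85) and (575,208). I'll retake it once the arm is settled.

```bash
python3 - <<'E'
from h import *
go()
for i in range(3): im=env.read_camera("wrist")
cv2.imwrite("pics/w2.png",cv2.resize(im[:270,200:460],(780,810),interpolation=cv2.INTER_CUBIC)[:600])
np.save("w2.npy",env.get_calibration("wrist")["extrinsics"])
go()
fx=[490.5,-314.2,.569]
q=lambda p:(pix("wrist",p)-[200,0])*3
print(q(W(fx,[[85,-45,70],[85,45,70],[-85,-45,70],[-85,45,70],[-45,-36,92]])), q([418,-311,109.5]))
E
```

```text
at [ 409.5 -280.   240.4] a -1.656 t 2.2 f [-1.7 -3.3  0.4] op 0.455
at [ 410.6 -272.6  239.6] a -1.641 t 2.4 f [-0.4  0.3  0.4] op 0.365
[[298.88988491 -25.0169434 ]
 [ 72.78182436 159.83643703]
 [592.08371987 418.68087059]
 [375.01682834 573.51990805]
 [522.0850992  337.59878648]] [[352.37995018 529.01150008]]
```

View pics/w2.png

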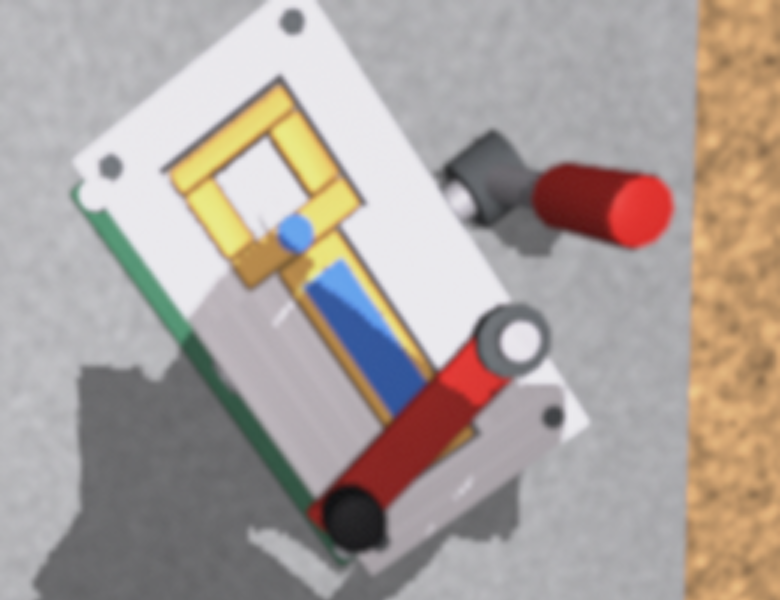

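Settled, the crop matches my prediction to a few pixels. It shows plate corners at (72,161), (590,424) and (372,573), the boss at (520,341) and the knob top at (355,515). I'll refine the fit from these.

```bash
python3 - <<'E'
from h import *
uv=np.array([[72,161],[590,424],[372,573],[520,341]])/3+[200,0]
fx,e=fit("wrist",[[85,45,70],[-85,-45,70],[-85,45,70],[-45,-36,92]],uv,[490.5,-314.2,.569]);print(fx,e)
k=ray("wrist",np.array([355,515])/3+[200,0],109.5);p=W(fx,[-45,-36,0])[0];d=k-p
t0=np.arctan2(d[1],d[0])-fx[2]-np.pi/2;print(k,np.hypot(d[0],d[1]),t0)
th=[(.15)]+list(np.linspace(.15,1.65,9)[1:])
arc=[W(fx,[-45-76*np.sin(t),-36+76*np.cos(t),0])[0] for t in th]
go((arc[0][0],arc[0][1],200,-1.65),(arc[0][0],arc[0][1],84,-1.65))
for a in arc: print(a.round(1))
E
```

```text
[ 489.85761554 -313.70201113    0.56249759] 0.887419907338824
[ 422.34108591 -312.01406727  109.5       ] 74.28574853038444 0.15153409206037138
at [ 410.6 -272.6  239.6] a -1.641 t 2.4 f [-0.4  0.3  0.4] op 0.365
[13.4 37.2 39.5] 0.5
[ 13.5  37.3 155.5] 0.5
[ 421.3 -310.6    0. ]
[ 411.5 -320.9    0. ]
[ 403.7 -332.8    0. ]
[ 398.3 -346.     0. ]
[ 395.4 -359.9    0. ]
[ 395.2 -374.2    0. ]
[ 397.7 -388.2    0. ]
[ 402.7 -401.5    0. ]
[ 410.1 -413.6    0. ]
```

Emit:
{"name": "step_arm", "arguments": {
  "plan": [
    [[13, 38, 20, 0, -0.2], [13, 38, 40, 0, -0.2], [13, 38, 40, 0, -0.2], [13, 38, 75, 0, -0.2], [13, 38, 110, 0, -0.2], [13, 38, 140, 0, -0.2], [13, 38, 153, 0, -0.2], [13, 38, 153, 0, -0.2]]
  ]
}}

```text
t: 3.02
eef_pos: [420.9, -308.1, 85.2]
tcp_rot: [-3.138, 0.004, -0.066]
ft_force: [0.1, -0.7, 0.7]
opening: 0.401
grip_force: 0.0
```

```bash
python3 - <<'E'
from h import *
fx=[489.9,-313.7,.5625]
T=[]
for t in np.linspace(.15,1.65,9)[1:]:
    a=W(fx,[-45-76*np.sin(t),-36+76*np.cos(t),0])[0]; T.append((a[0],a[1],86,-1.65))
go(*T)
E
```

```text
at [ 420.9 -308.1   85.2] a -1.637 t 3.0 f [ 0.1 -0.7  0.7] op 0.401
[-8.5 13.4 -0.9] 0.7
[-15.5  25.8  -0.9] 0.7
[-20.   39.3  -0.9] 0.7
[-21.9  53.4  -0.9] 0.7
[-21.2  67.6  -1. ] 0.7
[-17.8  81.4  -1. ] 0.7
[-11.9  94.3  -1.1] 0.7
[ -3.7 106.   -1.2] 0.7
```

Emit:
{"name": "step_arm", "arguments": {
  "plan": [
    [[-8, 13, 0, 0, -0.2], [-15, 26, 0, 0, -0.2], [-20, 39, 0, 0, -0.2], [-22, 53, 0, 0, -0.2], [-21, 68, 0, 0, -0.2], [-18, 82, 0, 0, -0.2], [-12, 95, 0, 0, -0.2], [-4, 107, 0, 0, -0.2]]
  ]
}}

```text
t: 3.68
eef_pos: [410.4, -418.9, 87.6]
tcp_rot: [3.141, -0.0, -0.069]
ft_force: [0.8, 0.7, 0.7]
opening: 0.4
grip_force: 0.0
```

Emit:
{"name": "step_arm", "arguments": {
  "plan": [
    [[3, 4, 0, 0, -0.2], [6, 8, 0, 0, -0.2], [6, 8, 0, 0, -0.2], [6, 8, -40, 0, -0.2], [6, 8, -80, 0, -0.2], [6, 8, -120, 0, -0.2], [6, 8, -130, 0, -0.2], [6, 8, -130, 0, -0.2]]
  ]
}}

```text
t: 4.35
eef_pos: [416.3, -426.0, 220.5]
tcp_rot: [3.137, -0.004, -0.068]
ft_force: [1.1, 0.9, -0.4]
opening: 0.404
grip_force: 0.0
```

```bash
python3 - <<'E'
from h import *
go()
im=env.read_camera("top")[185:305,325:445]
im2=env.read_camera("wrist")
cv2.imwrite("pics/a.png",np.hstack([cv2.resize(im,(400,400),interpolation=cv2.INTER_CUBIC),cv2.resize(im2[:300,160:460],(400,400))]))
fx=[489.9,-313.7,.5625]
for t in(1.2,1.45,1.7): print(t,(pix("top",W(fx,[-45-76*np.sin(t),-36+76*np.cos(t),109.5]))-[325,185])*400/120,(pix("wrist",W(fx,[-45-76*np.sin(t),-36+76*np.cos(t),109.5]))-[160,0])*4/3)
E
```

```text
at [ 416.3 -426.   220.5] a -1.639 t 4.3 f [ 1.1  0.9 -0.4] op 0.404
1.2 [[313.9614807  319.94066165]] [[ 94.85830083 287.98993135]]
1.45 [[337.83189687 312.54203856]] [[120.87009096 277.67462481]]
1.7 [[358.69608474 299.25708362]] [[143.62748397 261.18586906]]
```

View pics/a.png

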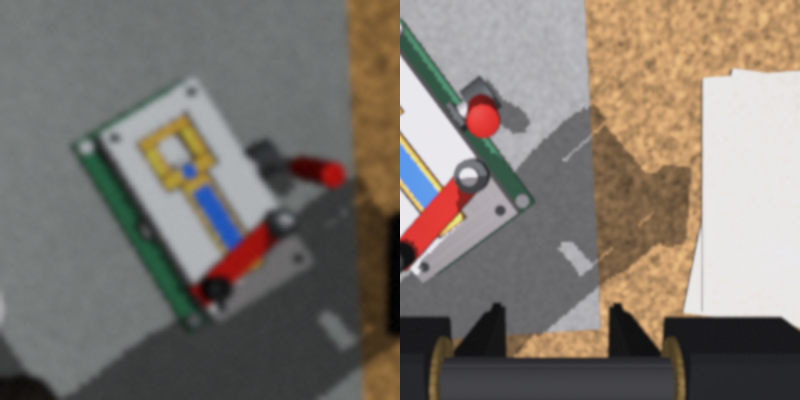

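The clamp has not moved; the knob slipped past the pad edge. I'll redo it with the tool turned along the tangent.

```bash
python3 - <<'E'
from h import *
fx=[489.9,-313.7,.5625]
for t in(.0,.1,.15,.2,.3): print(t,(pix("top",W(fx,[-45-76*np.sin(t),-36+76*np.cos(t),109.5]))-[325,185])*400/120)
t=.15;a=W(fx,[-45-76*np.sin(t),-36+76*np.cos(t),0])[0]
go((a[0],a[1],200,-2.43),(a[0],a[1],86,-2.43))
E
```

```text
0.0 [[207.1166254  270.46393952]]
0.1 [[213.13708026 279.06451901]]
0.15 [[216.45173868 283.14751539]]
0.2 [[219.95857794 287.07121823]]
0.3 [[227.51327676 294.39979005]]
at [ 415.3 -425.   216.5] a -1.639 t 4.5 f [ 0.3 -0.3 -0.9] op 0.401
[  -1.8 -114.5   16.5] 45.3
[  -1.7 -114.4  130.5] 45.3
```

Emit:
{"name": "step_arm", "arguments": {
  "plan": [
    [[-2, -40, 0, 7, -0.3], [-2, -80, 0, 14, -0.3], [-2, -114, 0, 21, -0.3], [-2, -114, 0, 28, -0.3], [-2, -114, 0, 35, -0.3], [-2, -114, 5, 42, -0.3], [-2, -114, 16, 45, -0.3], [-2, -114, 16, 45, -0.3]]
  ]
}}

```text
t: 5.12
eef_pos: [420.3, -310.5, 197.8]
tcp_rot: [3.141, 0.006, -0.856]
ft_force: [0.3, -0.9, -0.4]
opening: 0.353
grip_force: 0.0
```

```bash
python3 - <<'E'
from h import *
for i in range(2): im=env.read_camera("wrist")
fx=[489.9,-313.7,.5625]
K=lambda t,z=0:W(fx,[-45-76*np.sin(t),-36+76*np.cos(t),z])[0]
cv2.imwrite("pics/b.png",im[60:400,100:500])
for t in(0,.15,.3): print(t,pix("wrist",K(t,109.5))-[100,60])
a=K(.15)
go((a[0],a[1],86,-2.43))
E
```

```text
0 [[163.82878778 135.1131483 ]]
0.15 [[177.44863963 136.18154495]]
0.3 [[191.07872009 135.25379508]]
at [ 420.9 -311.2  199.7] a -2.423 t 5.2 f [-0.6 -0.8  1.1] op 0.351
[  0.2  -0.7 113.7] 0.4
```

View pics/b.png

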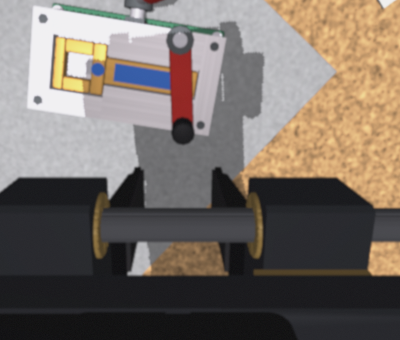

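The knob is at (182,131), about 3 mm off the prediction, so I'll shift by that before descending.

Emit:
{"name": "step_arm", "arguments": {
  "plan": [
    [[2, 3, 35, 0, -0.3], [2, 3, 70, 0, -0.3], [2, 3, 100, 0, -0.3], [2, 3, 113, 0, -0.3], [2, 3, 113, 0, -0.3]]
  ]
}}

```text
t: 5.63
eef_pos: [419.2, -314.1, 85.1]
tcp_rot: [3.141, 0.006, -0.852]
ft_force: [0.0, -0.4, 0.3]
opening: 0.352
grip_force: 0.0
```

Emit:
{"name": "step_arm", "arguments": {
  "plan": [
    [[0.4, 7.5, 0, -5.7, -0.3], [1.5, 15, 0, -11.5, -0.3], [3.4, 22.3, 0, -17.2, -0.3], [5.9, 29.3, 0, -22.9, -0.3], [9.2, 36.2, 0, -28.6, -0.3], [13.2, 42.6, 0, -34.4, -0.3], [17.8, 48.6, 0, -40.1, -0.3], [21.6, 52.8, 0, -44.4, -0.3]]
  ]
}}

```text
t: 6.3
eef_pos: [395.0, -367.2, 89.3]
tcp_rot: [3.14, -0.001, -0.073]
ft_force: [0.4, 1.6, 0.1]
opening: 0.351
grip_force: 0.0
```

Emit:
{"name": "step_arm", "arguments": {
  "plan": [
    [[0.4, 7.5, 0, -5.7, -0.3], [1.5, 15, 0, -11.5, -0.3], [3.4, 22.3, 0, -17.2, -0.3], [5.9, 29.3, 0, -22.9, -0.3], [9.2, 36.2, 0, -28.6, -0.3], [13.2, 42.6, 0, -34.4, -0.3], [17.8, 48.6, 0, -40.1, -0.3], [21.6, 52.8, 0, -44.4, -0.3]]
  ]
}}

```text
t: 6.97
eef_pos: [412.7, -421.5, 89.4]
tcp_rot: [3.14, 0.0, 0.702]
ft_force: [0.5, 0.5, -0.3]
opening: 0.35
grip_force: 0.0
```

Emit:
{"name": "step_arm", "arguments": {
  "plan": [
    [[0, 0, 0, 0, -0.3], [0, 0, -40, 0, -0.3], [0, 0, -80, 0, -0.3], [0, 0, -110, 0, -0.3], [0, 0, -120, 0, -0.3], [0, 0, -120, 0, -0.3]]
  ]
}}

```text
t: 7.47
eef_pos: [412.8, -421.2, 211.5]
tcp_rot: [3.136, 0.0, 0.694]
ft_force: [-0.0, 0.3, -0.9]
opening: 0.351
grip_force: 0.0
```

```bash
python3 - <<'E'
from h import *
fx=[489.9,-313.7,.5625]
for i in range(2): im=env.read_camera("wrist")
im1=env.read_camera("top")[185:305,325:445]
cv2.imwrite("pics/c.png",np.hstack([cv2.resize(im1,(420,420),interpolation=cv2.INTER_CUBIC),im[:,:360]]))
K=lambda t,z=0:W(fx,[-45-76*np.sin(t),-36+76*np.cos(t),z])[0]
for t in(.2,1.2,1.6,1.75): print(t,pix("wrist",K(t,109.5))+[420,0],(pix("top",K(t,109.5))-[325,185])*3.5)
G=lambda q,r=90:W(fx,[-r*np.sin(.3-q),-70,30+r*np.cos(.3-q)])[0]
for q in(0,.2,.4): print(q,G(q),pix("wrist",G(q,115))+[420,0],(pix("top",G(q,115))-[325,185])*3.5)
go()
E
```

```text
0.2 [[599.4901639  104.46823026]] [[230.95650683 301.42477914]]
1.2 [[650.50847617 179.65502382]] [[329.65955473 335.93769473]]
1.6 [[684.71966117 190.0771576 ]] [[368.34151657 320.4900743 ]]
1.75 [[698.10582299 190.4340737 ]] [[380.50670813 310.76392358]]
0 [ 504.73228669 -387.09886941  115.98028402] [[742.15176755  86.40445829]] [[352.26333484 187.75848755]]
0.2 [ 519.63054918 -377.70644347  119.55037488] [[748.13380197  52.04963614]] [[336.55093304 159.34137225]]
0.4 [ 534.83182512 -368.12298643  119.55037488] [[753.68182679  16.01056353]] [[318.10256368 131.21863301]]
at [ 411.7 -419.9  206.7] a -0.876 t 7.6 f [ 0.1 -0.2 -0.5] op 0.351
```

View pics/c.png

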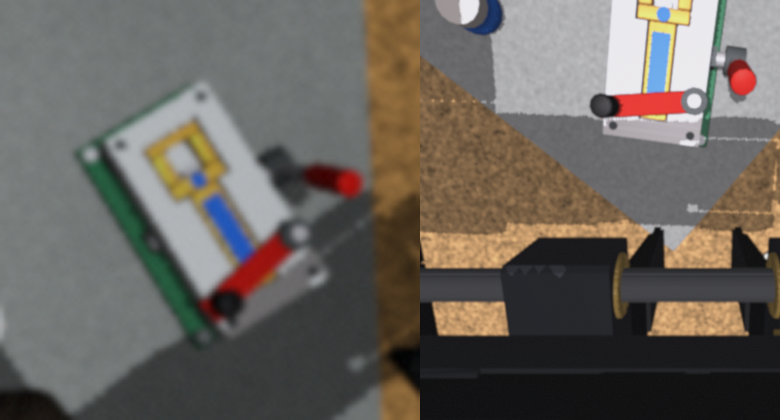

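The clamp still stands at t≈0.2, with the knob at (603,105) in the right half. I'll check where the fingertips really are.

```bash
python3 - <<'E'
from h import *
s=env.state();r=R.from_euler('xyz',s['tcp_rot'])
print(env.get_calibration("wrist")["K"],env.tcp_to_grasp)
for z in(0,-10,-20,-40):
    for x in(10,0,-10):
        print(z,x,[ (pix("wrist",s['eef_pos']+r.apply([x,y,z]))[0]+[420,0]).round() for y in(-29,-17,17,29)])
im=env.read_camera("wrist")
cv2.imwrite("pics/d.png",cv2.resize(im[200:360,160:400],(720,480),interpolation=cv2.INTER_CUBIC))
E
```

```text
[[362.29644198   0.         277.41033606]
 [  0.         362.29644198 201.19811065]
 [  0.           0.           1.        ]] 18.8
0 10 [array([646., 212.]), array([666., 212.]), array([724., 212.]), array([745., 212.])]
0 0 [array([646., 229.]), array([666., 229.]), array([724., 229.]), array([744., 229.])]
0 -10 [array([647., 245.]), array([667., 245.]), array([724., 245.]), array([744., 245.])]
-10 10 [array([643., 217.]), array([665., 217.]), array([725., 217.]), array([747., 217.])]
-10 0 [array([644., 234.]), array([665., 234.]), array([725., 234.]), array([746., 234.])]
-10 -10 [array([644., 251.]), array([665., 251.]), array([725., 251.]), array([746., 251.])]
-20 10 [array([640., 222.]), array([663., 222.]), array([727., 222.]), array([749., 222.])]
-20 0 [array([641., 240.]), array([663., 240.]), array([727., 240.]), array([749., 240.])]
-20 -10 [array([642., 257.]), array([664., 257.]), array([726., 257.]), array([748., 257.])]
-40 10 [array([634., 234.]), array([659., 234.]), array([730., 234.]), array([755., 234.])]
-40 0 [array([635., 254.]), array([660., 254.]), array([730., 254.]), array([755., 254.])]
-40 -10 [array([636., 273.]), array([660., 273.]), array([729., 273.]), array([754., 273.])]
```

View pics/d.png

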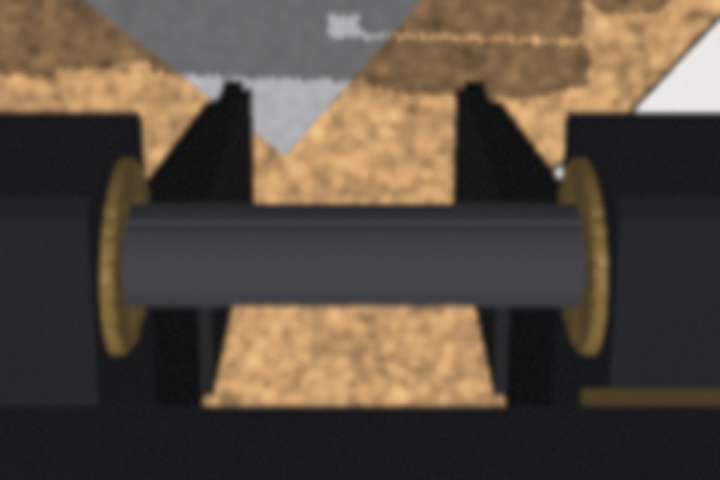

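Emit:
{"name": "step_arm", "arguments": {
  "plan": [
    [[0, 0, 0, 0, -1], [0, 0, 0, 0, -1], [0, 0, 0, 0, -1], [0, 0, 0, 0, -1], [0, 0, 0, 0, -1], [0, 0, 0, 0, -1]]
  ]
}}

```text
t: 8.17
eef_pos: [412.2, -420.6, 207.8]
tcp_rot: [-3.141, -0.0, 0.695]
ft_force: [0.2, 0.5, -0.4]
opening: 0.016
grip_force: 0.0
```

```bash
python3 - <<'E'
from h import *
s=env.state();r=R.from_euler('xyz',s['tcp_rot'])
for z in(0,-10,-20,-30):print(z,[pix("wrist",s['eef_pos']+r.apply([x,0,z]))[0].round() for x in(10,0)])
im=env.read_camera("wrist").max(2);cv2.imwrite("d2.png",im)
for row in range(196,262,3): print(row,"".join("#" if v<45 else "." for v in im[row,235:320]))
go()
E
```

```text
0 [array([275., 212.]), array([275., 229.])]
-10 [array([275., 217.]), array([275., 234.])]
-20 [array([275., 222.]), array([275., 240.])]
-30 [array([275., 228.]), array([275., 247.])]
196 .....................................................................................
199 .....................................................................................
202 .....................................................................................
205 .....................................................................................
208 .....................................................................................
211 .....................................................................................
214 .....................................................................................
217 .....................................................................................
220 .....................................................................................
223 .....................................................................................
226 ..........
[... 430 characters left out ...]
.....
241 #######################################.......#######################################
244 #######################################.......#######################################
247 #######################################.......#######################################
250 #######################################.......#######################################
253 ################################.....##.......###....################################
256 ################################......#.......##......###############################
259 ################################......##......##......###############################
at [ 412.2 -420.6  207.9] a -0.875 t 8.2 f [0.4 0.6 0.3] op 0.01
```

Emit:
{"name": "step_arm", "arguments": {
  "plan": [
    [[0, 0, 40, 0, -1], [0, 0, 80, 0, -1], [0, 0, 120, 0, -1], [0, 0, 160, 0, -1], [0, 0, 190, 0, -1], [0, 0, 198, 0, -1], [0, 0, 200, 0, -1], [0, 0, 200, 0, -1]]
  ]
}}

```text
t: 8.88
eef_pos: [412.6, -421.0, 8.7]
tcp_rot: [3.141, -0.0, 0.696]
ft_force: [0.1, 0.5, 0.6]
opening: 0.004
grip_force: 0.0
```

Emit:
{"name": "step_arm", "arguments": {
  "plan": [
    [[0, 0, 3, 0, -1], [0, 0, 5, 0, -1], [0, 0, 7, 0, -1], [0, 0, 8, 0, -1], [0, 0, 8, 0, -1]]
  ]
}}

```text
t: 9.3
eef_pos: [412.3, -420.6, 0.3]
tcp_rot: [3.141, -0.0, 0.696]
ft_force: [-0.1, -0.3, -0.7]
opening: 0.002
grip_force: 0.0
```

Emit:
{"name": "step_arm", "arguments": {
  "plan": [
    [[0, 0, 1.5, 0, -1], [0, 0, 3, 0, -1], [0, 0, 3, 0, -1]]
  ]
}}

```text
t: 9.55
eef_pos: [412.1, -420.5, -3.3]
tcp_rot: [-3.141, -0.0, 0.696]
ft_force: [-0.3, 0.4, 0.4]
opening: 0.004
grip_force: 0.0
```

Emit:
{"name": "step_arm", "arguments": {
  "plan": [
    [[0, 0, 1.5, 0, -1], [0, 0, 3, 0, -1], [0, 0, 3, 0, -1]]
  ]
}}

```text
t: 9.8
eef_pos: [412.1, -420.4, -6.4]
tcp_rot: [-3.141, -0.0, 0.696]
ft_force: [0.3, 0.0, -0.1]
opening: 0.006
grip_force: 0.0
```

No contact at z = -6, so the real fingertips sit above the reported TCP. I'll find the offset.

Emit:
{"name": "step_arm", "arguments": {
  "plan": [
    [[0, 0, 2, 0, -1], [0, 0, 4, 0, -1], [0, 0, 6, 0, -1], [0, 0, 6, 0, -1]]
  ]
}}

```text
t: 10.13
eef_pos: [412.1, -420.4, -12.5]
tcp_rot: [-3.141, -0.0, 0.696]
ft_force: [0.2, -0.5, 0.4]
opening: 0.002
grip_force: 0.0
```

Emit:
{"name": "step_arm", "arguments": {
  "plan": [
    [[0, 0, 2, 0, -1], [0, 0, 4, 0, -1], [0, 0, 4, 0, -1]]
  ]
}}

```text
t: 10.38
eef_pos: [412.1, -420.4, -16.4]
tcp_rot: [-3.141, -0.0, 0.696]
ft_force: [0.6, -0.3, -0.2]
opening: 0.007
grip_force: 0.0
```

Emit:
{"name": "step_arm", "arguments": {
  "plan": [
    [[0, 0, 2, 0, -1], [0, 0, 4, 0, -1], [0, 0, 4, 0, -1]]
  ]
}}

```text
t: 10.63
eef_pos: [412.1, -420.4, -20.4]
tcp_rot: [-3.141, -0.0, 0.696]
ft_force: [0.8, -0.4, 0.0]
opening: 0.008
grip_force: 0.0
```

Emit:
{"name": "step_arm", "arguments": {
  "plan": [
    [[0, 0, 1.5, 0, -1], [0, 0, 3, 0, -1], [0, 0, 3, 0, -1]]
  ]
}}

```text
t: 10.88
eef_pos: [412.1, -420.5, -23.3]
tcp_rot: [-3.141, -0.0, 0.695]
ft_force: [0.2, -0.3, 0.3]
opening: 0.005
grip_force: 0.0
```

Emit:
{"name": "step_arm", "arguments": {
  "plan": [
    [[0, 0, 1.5, 0, -1], [0, 0, 3, 0, -1], [0, 0, 3, 0, -1]]
  ]
}}

```text
t: 11.13
eef_pos: [412.1, -420.4, -26.3]
tcp_rot: [-3.141, -0.0, 0.696]
ft_force: [-0.3, -0.9, 0.1]
opening: 0.004
grip_force: 0.0
```

Emit:
{"name": "step_arm", "arguments": {
  "plan": [
    [[0, 0, 1, 0, -1], [0, 0, 2, 0, -1], [0, 0, 2, 0, -1]]
  ]
}}

```text
t: 11.38
eef_pos: [412.2, -420.5, -28.2]
tcp_rot: [-3.141, -0.0, 0.696]
ft_force: [0.0, -0.1, 0.4]
opening: 0.007
grip_force: 0.0
```

Emit:
{"name": "step_arm", "arguments": {
  "plan": [
    [[0, 0, 1, 0, -1], [0, 0, 2, 0, -1], [0, 0, 2, 0, -1]]
  ]
}}

```text
t: 11.63
eef_pos: [412.1, -420.5, -30.2]
tcp_rot: [-3.141, -0.0, 0.696]
ft_force: [0.3, -0.4, 0.4]
opening: 0.005
grip_force: 0.0
```

Emit:
{"name": "step_arm", "arguments": {
  "plan": [
    [[0, 0, 1, 0, -1], [0, 0, 2, 0, -1], [0, 0, 2, 0, -1]]
  ]
}}

```text
t: 11.88
eef_pos: [412.2, -420.4, -32.3]
tcp_rot: [-3.141, -0.0, 0.696]
ft_force: [-0.9, -0.0, 0.3]
opening: 0.006
grip_force: 0.0
```

```bash
python3 - <<'E'
from h import *
go()
im=env.read_camera("wrist").copy()
cv2.imwrite("d3.png",im)
g=im.max(2)
for row in range(190,250,3): print(row,"".join("%4d"%v for v in g[row,240:320:5]))
E
```

```text
at [ 412.2 -420.4  -32.3] a -0.875 t 11.9 f [-0.9 -0.   0.3] op 0.006
190  170  76  75  76  75  87 183 183 183 136  92  87  95 109 109 106
193  176  88  75  77  74 149 182 183 183 126  97  92 106 107 109 106
196  175 164  93  81 114 177 178 180 181 122 108 108 106 108 111 108
199  176 176 174 167 176 176 176 177 177 115 110 111 109 110 111 107
202  175 175 176 177 177 176 177 177 177 113 110 112 114 111 109 107
205  174 175 176 175 176 177 177 177 178 111 112 112 114 113 108 109
208  173 174 174 175 175 176 176 177 176 112 113 112 115 112 108 110
211  169 173 172 174 174 173 175 175 175 112 114 112 112 111 107 109
214  116 123 136 153 165 172 174 174 170 111 114 112 113 111 107 107
217  112 106 108 108 112 119 129 146 152 112 114 113 113 110 109 106
220  109 106 109 111 115 113 107 105 109 111 113 113 114 112 112 105
223  107 106 109 113 116 112 108 105 109 112 112 114 113 110 112 107
226  108 106 109 113 115 111  89 103 105  93 113 115 111 106 109 107
229  110 109 107 108 113 110  19  75  73  22 114 117 112 105 107 108
232  111 113 109 108 112 103  19  28  28  20 105 116 113 109 108 108
235  109 109 112 110 110  30  18  28  26  19  29 112 110 109 107 106
238   44  43  46  45  44  29  27  29  28  28  28  45  44  44  44  44
241   30  28  29  30  29  30  26  30  26  27  30  30  29  30  31  29
244   30  32  28  30  29  28  26  29  27  28  28  29  29  30  30  30
247   28  28  28  30  29  30  28  29  28  27  31  30  29  28  29  29
```

Emit:
{"name": "step_arm", "arguments": {
  "plan": [
    [[0, 0, -40, 0, -0.3], [0, 0, -80, 0, -0.3], [0, 0, -120, 0, -0.3], [0, 0, -160, 0, -0.3], [0, 0, -200, 7, -0.3], [0, 0, -215, 14, -0.3], [0, 0, -215, 21, -0.3], [0, 0, -215, 28, -0.3]]
  ]
}}

```text
t: 12.6
eef_pos: [412.5, -420.8, 184.6]
tcp_rot: [3.139, -0.001, 0.201]
ft_force: [-0.7, -0.6, -0.2]
opening: 0.352
grip_force: 0.0
```

```bash
python3 - <<'E'
from h import *
fx=[489.9,-313.7,.5625]
t=.2;a=W(fx,[-45-75*np.sin(t),-36+75*np.cos(t),0])[0]
go((a[0],a[1],180,-2.38))
E
```

```text
at [ 412.5 -420.8  184.6] a -1.37 t 12.6 f [-0.7 -0.6 -0.2] op 0.352
[  28.  -103.4    4.4] 57.9
```

Emit:
{"name": "step_arm", "arguments": {
  "plan": [
    [[10, -35, 0, 7, -0.3], [20, -70, 0, 14, -0.3], [28, -103, 0, 21, -0.3], [28, -103, 3, 28, -0.3], [28, -103, 3, 35, -0.3], [28, -103, 3, 42, -0.3], [28, -103, 3, 49, -0.3], [28, -103, 3, 56, -0.3]]
  ]
}}

```text
t: 13.27
eef_pos: [418.4, -313.8, 180.1]
tcp_rot: [-3.142, -0.0, -0.776]
ft_force: [-0.2, -1.0, 0.6]
opening: 0.349
grip_force: 0.0
```

Emit:
{"name": "step_arm", "arguments": {
  "plan": [
    [[0, 0, 40, 0, -0.3], [0, 0, 75, 0, -0.3], [0, 0, 95, 0, -0.3], [0, 0, 105, 0, -0.3], [0, 0, 105, 0, -0.3]]
  ]
}}

```text
t: 13.68
eef_pos: [417.8, -313.4, 73.3]
tcp_rot: [-3.141, 0.003, -0.771]
ft_force: [0.5, 0.5, -0.2]
opening: 0.35
grip_force: 0.0
```

Emit:
{"name": "step_arm", "arguments": {
  "plan": [
    [[0, 0, 4, 0, -0.3], [0, 0, 8, 0, -0.3], [0, 0, 12, 0, -0.3], [0, 0, 12, 0, -0.3]]
  ]
}}

```text
t: 14.02
eef_pos: [418.5, -314.1, 63.1]
tcp_rot: [-3.142, -0.001, -0.771]
ft_force: [0.2, 0.7, 0.6]
opening: 0.353
grip_force: 0.0
```

Emit:
{"name": "step_arm", "arguments": {
  "plan": [
    [[0, 0, 5, 0, -0.3], [0, 0, 10, 0, -0.3], [0, 0, 10, 0, -0.7], [0, 0, 10, 0, -0.7], [0, 0, 10, 0, -0.7]]
  ]
}}

```text
t: 14.43
eef_pos: [418.4, -314.0, 52.9]
tcp_rot: [-3.142, 0.0, -0.771]
ft_force: [-0.2, -0.2, -1.9]
opening: 0.205
grip_force: 30.0
```

Knob found: the fingers stop on it at 0.205 (19.5 mm). I'll ease the grip and swing the arc.

Emit:
{"name": "step_arm", "arguments": {
  "plan": [
    [[0.4, 7.5, 0, -5.7, -0.5], [1.5, 15, 0, -11.5, -0.5], [3.4, 22.3, 0, -17.2, -0.5], [5.9, 29.3, 0, -22.9, -0.5], [9.2, 36.2, 0, -28.6, -0.5], [13.2, 42.6, 0, -34.4, -0.5], [17.8, 48.6, 0, -40.1, -0.5], [21.6, 52.8, 0, -44.4, -0.5]]
  ]
}}

```text
t: 15.1
eef_pos: [396.6, -366.9, 52.9]
tcp_rot: [-3.14, 0.001, 0.009]
ft_force: [-1.8, 2.6, 0.6]
opening: 0.25
grip_force: 1.1
```

Emit:
{"name": "step_arm", "arguments": {
  "plan": [
    [[0.4, 7.5, 0, -5.7, -0.5], [1.5, 15, 0, -11.5, -0.5], [3.4, 22.3, 0, -17.2, -0.5], [5.9, 29.3, 0, -22.9, -0.5], [9.2, 36.2, 0, -28.6, -0.5], [13.2, 42.6, 0, -34.4, -0.5], [16.5, 47, 0, -38, -0.5], [16.5, 47, 0, -38, -0.5]]
  ]
}}

```text
t: 15.77
eef_pos: [414.1, -414.5, 53.0]
tcp_rot: [3.141, 0.0, 0.67]
ft_force: [0.5, 0.0, 0.2]
opening: 0.248
grip_force: 0.0
```

Emit:
{"name": "step_arm", "arguments": {
  "plan": [
    [[0, 0, 0, 0, -0.3], [0, 0, -40, 0, -0.3], [0, 0, -80, 0, -0.3], [0, 0, -120, 0, -0.3], [0, 0, -150, 0, -0.3], [0, 0, -160, 0, -0.3], [0, 0, -160, 0, -0.3]]
  ]
}}

```text
t: 16.35
eef_pos: [414.4, -414.3, 215.7]
tcp_rot: [3.137, -0.0, 0.666]
ft_force: [-0.2, 0.3, -0.4]
opening: 0.348
grip_force: 0.0
```

```bash
python3 - <<'E'
from h import *
fx=[489.9,-313.7,.5625]
im=env.read_camera("wrist");cv2.imwrite("pics/e.png",im)
hsv=cv2.cvtColor(im,cv2.COLOR_BGR2HSV);m=((hsv[...,0]<6)|(hsv[...,0]>174))&(hsv[...,1]>170)&(hsv[...,2]>70)
n,l,st,ce=cv2.connectedComponentsWithStats(m.astype(np.uint8))
for i in range(1,n):
    if st[i,4]>60: print(st[i],ce[i])
K=lambda t,z=0,r=76:W(fx,[-45-r*np.sin(t),-36+r*np.cos(t),z])[0]
for t in(.2,1.2,1.5,1.7):print(t,pix("wrist",K(t,79.5,43)),pix("wrist",K(t,109.5)))
G=lambda q,r=90:W(fx,[-r*np.sin(.3-q),-70,30+r*np.cos(.3-q)])[0]
print(pix("wrist",G(0)),pix("wrist",G(0,115)))
go()
E
```

```text
[308  68  27  34 651] [320.26574501  84.53456221]
[ 266  119   19   66 1135] [274.81585903 151.09603524]
0.2 [[227.78188774 110.86089959]] [[183.47039312 114.50739226]]
1.2 [[253.94155311 148.69316449]] [[234.98995209 185.97320983]]
1.5 [[267.09539268 153.10192935]] [[259.93402653 194.09560102]]
1.7 [[276.29094426 153.77664994]] [[277.29864364 195.33172486]]
[[319.56236371  85.8194048 ]] [[322.00062246  93.75728941]]
at [ 413.9 -413.7  213.4] a -0.905 t 16.4 f [-0.1  1.5 -1.3] op 0.35
```

Clamp swung to about 1.67, and the lever is at 0. Next I'll touch the plate with shut fingers to measure the tip offset.

```bash
python3 - <<'E'
from h import *
fx=[489.9,-313.7,.5625]
p=W(fx,[40,35,0])[0]; go((p[0],p[1],150,-1.008),(p[0],p[1],45,-1.008))
E
```

```text
at [ 413.9 -413.7  213.4] a -0.905 t 16.4 f [-0.1  1.5 -1.3] op 0.35
[165.  -62.4  63.3] 5.9
[164.9 -62.6 168.3] 5.9
```

Emit:
{"name": "step_arm", "arguments": {
  "plan": [
    [[40, -15, 0, 3, -1], [80, -30, 0, 6, -1], [120, -46, 0, 6, -1], [155, -60, 20, 6, -1], [165, -63, 60, 6, -1], [165, -63, 100, 6, -1], [165, -63, 135, 6, -1], [165, -63, 160, 6, -1]]
  ]
}}

```text
t: 17.07
eef_pos: [502.3, -260.0, 47.9]
tcp_rot: [-3.136, 0.002, 0.563]
ft_force: [0.1, -0.5, -0.1]
opening: 0.001
grip_force: 0.0
```

Emit:
{"name": "step_arm", "arguments": {
  "plan": [
    [[0, 0, 2, 0, -1], [0, 0, 6, 0, -1], [0, 0, 9, 0, -1], [0, 0, 9, 0, -1]]
  ]
}}

```text
t: 17.4
eef_pos: [504.6, -262.5, 44.5]
tcp_rot: [3.141, -0.0, 0.562]
ft_force: [0.1, 0.6, -0.1]
opening: 0.001
grip_force: 0.0
```

Emit:
{"name": "step_arm", "arguments": {
  "plan": [
    [[0, 0, 1.5, 0, -1], [0, 0, 3, 0, -1], [0, 0, 3, 0, -1]]
  ]
}}

```text
t: 17.65
eef_pos: [504.6, -262.4, 41.5]
tcp_rot: [3.141, -0.0, 0.563]
ft_force: [0.2, 0.2, -0.4]
opening: 0.005
grip_force: 0.0
```

Emit:
{"name": "step_arm", "arguments": {
  "plan": [
    [[0, 0, 1.5, 0, -1], [0, 0, 3, 0, -1], [0, 0, 3, 0, -1]]
  ]
}}

```text
t: 17.9
eef_pos: [504.4, -262.2, 37.8]
tcp_rot: [-3.141, -0.0, 0.563]
ft_force: [-0.3, -0.1, 0.7]
opening: 0.008
grip_force: 0.0
```

Emit:
{"name": "step_arm", "arguments": {
  "plan": [
    [[0, 0, 1.5, 0, -1], [0, 0, 3, 0, -1], [0, 0, 3, 0, -1]]
  ]
}}

```text
t: 18.15
eef_pos: [504.5, -262.3, 35.7]
tcp_rot: [3.141, -0.0, 0.563]
ft_force: [-2.9, 1.2, 10.6]
opening: 0.003
grip_force: 5.3
```

Emit:
{"name": "step_arm", "arguments": {
  "plan": [
    [[0, 0, 1, 0, -1], [0, 0, 2, 0, -1], [0, 0, 2, 0, -1]]
  ]
}}

```text
t: 18.4
eef_pos: [504.6, -262.3, 35.6]
tcp_rot: [3.14, -0.001, 0.563]
ft_force: [-8.1, 6.4, 33.5]
opening: 0.003
grip_force: 16.5
```

Emit:
{"name": "step_arm", "arguments": {
  "plan": [
    [[0, 0, 1, 0, -1], [0, 0, 2, 0, -1], [0, 0, 2, 0, -1]]
  ]
}}

```text
t: 18.65
eef_pos: [504.7, -262.4, 35.5]
tcp_rot: [3.139, -0.001, 0.563]
ft_force: [-14.9, 9.3, 56.1]
opening: 0.005
grip_force: 27.9
```

The tips touch the plate at TCP z 35.6, so the real tips are 34.4 mm behind the TCP. Now the lever.

Emit:
{"name": "step_arm", "arguments": {
  "plan": [
    [[0, 0, -40, 0, -0.1], [0, 0, -80, 0, -0.1], [-10, 15, -115, 0, -0.1], [-30, 45, -120, 0, -0.1], [-50, 75, -120, 0, -0.1], [-70, 105, -120, 0, -0.1], [-70, 105, -120, 0, -0.1], [-70, 105, -120, 0, -0.1]]
  ]
}}

```text
t: 19.32
eef_pos: [500.7, -389.8, 150.3]
tcp_rot: [-3.141, 0.0, 0.561]
ft_force: [-0.9, 0.6, -0.2]
opening: 0.442
grip_force: 0.0
```

```bash
python3 - <<'E'
from h import *
fx=[489.9,-313.7,.5625]
for i in range(1): im=env.read_camera("wrist")
hsv=cv2.cvtColor(im,cv2.COLOR_BGR2HSV);m=((hsv[...,0]<6)|(hsv[...,0]>174))&(hsv[...,1]>170)&(hsv[...,2]>70)
n,l,st,ce=cv2.connectedComponentsWithStats(m.astype(np.uint8))
for i in range(1,n):
    if st[i,4]>60: print(st[i],ce[i])
G=lambda q,r=90:W(fx,[-r*np.sin(.3-q),-70,30+r*np.cos(.3-q)])[0]
print(pix("wrist",G(0)),pix("wrist",G(0,115)))
g=G(0,100);go((g[0],g[1],83,-1.008))
E
```

```text
[ 263  176   29   57 1351] [277.13397483 205.27683198]
[235 231  18  36 487] [243.06160164 250.83983573]
[[277.0100117  207.74195534]] [[276.96333586 228.86167317]]
at [ 500.8 -388.5  150.4] a -1.009 t 19.4 f [0.  0.3 0.2] op 0.447
[ 1.1  1.  67.4] -0.1
```

Emit:
{"name": "step_arm", "arguments": {
  "plan": [
    [[1, 1, 35, 0, -0.1], [1, 1, 60, 0, -0.1], [1, 1, 67, 0, -0.1], [1, 1, 67, 0, -0.1], [1, 1, 67, 0, -1], [1, 1, 67, 0, -1], [1, 1, 67, 0, -1], [1, 1, 67, 0, -1]]
  ]
}}

```text
t: 20.03
eef_pos: [503.1, -388.9, 85.2]
tcp_rot: [3.14, -0.001, 0.563]
ft_force: [0.1, -0.6, 0.4]
opening: 0.224
grip_force: 0.0
```

Emit:
{"name": "step_arm", "arguments": {
  "plan": [
    [[0, 0, 0, 0, -1], [0, 0, 0, 0, -1], [14.6, 0, -3.4, 0, -1], [29.6, 0, -4.5, 0, -1], [44.5, 0, -3.4, 0, -1], [59.1, 0, 0, 0, -1]]
  ]
}}

```text
t: 20.53
eef_pos: [552.5, -357.5, 85.4]
tcp_rot: [3.141, 0.001, 0.563]
ft_force: [-6.0, -0.4, 6.2]
opening: 0.202
grip_force: 30.0
```

Emit:
{"name": "step_arm", "arguments": {
  "plan": [
    [[13.9, 0, 5.5, 0, -1], [26.9, 0, 13, 0, -1], [38.6, 0, 22.3, 0, -1], [48.8, 0, 33.3, 0, -1], [57.2, 0, 45.7, 0, -1], [58.6, 0, 48.3, 0, -1], [58.6, 0, 48.3, 0, -1]]
  ]
}}

```text
t: 21.12
eef_pos: [601.7, -325.3, 33.9]
tcp_rot: [-3.139, 0.001, 0.563]
ft_force: [0.6, 0.2, 0.2]
opening: 0.005
grip_force: 0.0
```

```bash
cat >> h.py <<'E'
def reds(name):
    im=env.read_camera(name);hsv=cv2.cvtColor(im,cv2.COLOR_BGR2HSV);m=((hsv[...,0]<6)|(hsv[...,0]>174))&(hsv[...,1]>150)&(hsv[...,2]>60)
    n,l,st,ce=cv2.connectedComponentsWithStats(m.astype(np.uint8))
    return [(st[i].tolist(),ce[i].round(1)) for i in range(1,n) if st[i,4]>15]
fx=[489.9,-313.7,.5625]
G=lambda q,r=90:W(fx,[-r*np.sin(.3-q),-70,30+r*np.cos(.3-q)])[0]
E
python3 - <<'E'
from h import *
for c in("top","scene","wrist"):
    print(c,[r for r in reds(c) if c!="top" or r[1][0]>330])
    for q in(0,.9,1.1,1.35):print(q,pix(c,G(q,60)),pix(c,G(q)),pix(c,G(q,115)))
go()
E
```

```text
top []
0 [[414.36190657 235.28557865]] [[420.36359823 237.07240474]] [[425.6466671  238.64528216]]
0.9 [[402.29008159 218.69412293]] [[401.72658532 211.60428304]] [[401.23796604 205.45653609]]
1.1 [[399.42638193 216.17875162]] [[397.36517192 207.8599361 ]] [[395.59301548 200.70770883]]
1.35 [[396.15864571 214.01515924]] [[392.45117746 204.73738821]] [[389.3018977  196.85645855]]
scene [([276, 0, 25, 27, 499], array([286.3,  12.3])), ([488, 57, 19, 25, 58], array([496.7,  69. ])), ([479, 67, 8, 18, 24], array([482.8,  74.2])), ([0, 93, 13, 23, 148], array([  3.7, 106.4])), ([93, 240, 33, 16, 220], array([111.5, 247.2])), ([540, 367, 20, 13, 167], array([550.3, 373.2])), ([494, 398, 66, 22, 627], array([534.2, 411. ]))]
0 [[130.70322594 267.96408011]] [[122.68200292 258.98124831]] [[115.67255107 251.1314819 ]]
0.9 [[153.00290912 279.26652223]] [[157.04668857 276.34095073]] [[160.60775619 273.76460894]]
1.1 [[157.76856577 282.7960158 ]] [[164.36137911 281.80242614]] [[170.13853974 280.93176186]]
1.35 [[162.91069316 287.23814399]] [[172.15797334 288.62931729]] [[180.18834887 289.83741783]]
wrist []
0 [[274.38916053 452.72128547]] [[273.96934627 526.46661945]] [[273.50263976 608.44913323]]
0.9 [[274.1695826  356.65265407]] [[273.56319895 359.69259062]] [[272.86292904 363.20319987]]
1.1 [[274.23001458 331.82808898]] [[273.69749667 316.57438625]] [[273.11005309 299.74736594]]
1.35 [[274.34878816 304.63061496]] [[273.93868333 272.30385257]] [[273.5172186  239.08163947]]
at [ 602.  -326.4   35.9] a -1.008 t 21.3 f [ 0.8 -0.4  0.7] op 0.004
```

Emit:
{"name": "step_arm", "arguments": {
  "plan": [
    [[5, 0, -40, 0, -0.5], [5, 0, -80, 0, -0.5], [0, 0, -120, 0, -0.5], [-30, 0, -130, 0, -0.5], [-40, 0, -130, 0, -0.5], [-40, 0, -130, 0, -0.5]]
  ]
}}

```text
t: 21.77
eef_pos: [566.7, -348.8, 166.8]
tcp_rot: [3.14, -0.0, 0.56]
ft_force: [-0.2, 0.9, -0.4]
opening: 0.249
grip_force: 0.0
```

```bash
python3 - <<'E'
from h import *
go()
for c in("top","wrist"):
    print(c,[r for r in reds(c) if c!="top" or r[1][0]>330])
    for q in(.7,.9,1.1,1.35):print(q,pix(c,G(q,60)),pix(c,G(q)),pix(c,G(q,115)))
E
```

```text
at [ 566.7 -348.8  166.8] a -1.01 t 21.8 f [-0.2  0.9 -0.4] op 0.249
top []
0.7 [[405.24323243 221.80634311]] [[406.26342309 216.31521459]] [[407.15428161 211.52021024]]
0.9 [[402.29008159 218.69412293]] [[401.72658532 211.60428304]] [[401.23796604 205.45653609]]
1.1 [[399.42638193 216.17875162]] [[397.36517192 207.8599361 ]] [[395.59301548 200.70770883]]
1.35 [[396.15864571 214.01515924]] [[392.45117746 204.73738821]] [[389.3018977  196.85645855]]
wrist [([264, 205, 27, 32, 650], array([277.4, 220.3])), ([239, 310, 16, 27, 239], array([248.4, 325.5]))]
0.7 [[276.03914436 227.80861929]] [[275.81701479 224.09040606]] [[275.59063176 220.30099436]]
0.9 [[276.03015952 213.60072134]] [[275.80598465 200.65236313]] [[275.58067548 187.63848868]]
1.1 [[276.03734845 200.70748836]] [[275.82417439 179.93845113]] [[275.61474191 159.53394726]]
1.35 [[276.06708274 187.47502182]] [[275.88220726 159.71071301]] [[275.70722659 133.43239207]]
```

Lever only reached about q = 0.7 before the grip slipped. I'll push the rest with shut fingers from behind and above.

Emit:
{"name": "step_arm", "arguments": {
  "plan": [
    [[-30, 0, 0, 0, -1], [-47, 0, 0, 0, -1], [-47, 0, 10, 0, -1], [-47, 0, 45, 0, -1], [-47, 0, 75, 0, -1], [-47, 0, 84, 0, -1], [-47, 0, 84, 0, -1]]
  ]
}}

```text
t: 22.45
eef_pos: [528.1, -370.6, 78.1]
tcp_rot: [-3.136, 0.002, 0.563]
ft_force: [-0.4, 0.0, 0.9]
opening: 0.008
grip_force: 0.0
```

```bash
python3 - <<'E'
from h import *
for X,Z in((16,82.4),(36.5,73.2),(51,62.5),(63,49),(64.5,46)):
    p=W(fx,[X,-70,0])[0];go((p[0],p[1],Z,-1.008))
E
```

```text
at [ 528.1 -370.6   78.1] a -1.007 t 22.4 f [-0.4  0.   0.9] op 0.008
[14.   1.4 -4.3] 0.0
at [ 528.1 -370.6   78.1] a -1.007 t 22.4 f [-0.4  0.   0.9] op 0.008
[34.5  1.5  4.9] 0.0
at [ 528.1 -370.6   78.1] a -1.007 t 22.4 f [-0.4  0.   0.9] op 0.008
[49.   1.6 15.5] 0.0
at [ 528.1 -370.6   78.1] a -1.007 t 22.4 f [-0.4  0.   0.9] op 0.008
[61.1  1.7 29. ] 0.0
at [ 528.1 -370.6   78.1] a -1.007 t 22.4 f [-0.4  0.   0.9] op 0.008
[62.6  1.7 32. ] 0.0
```

Emit:
{"name": "step_arm", "arguments": {
  "plan": [
    [[14, 1, -2, 0, -1], [25, 1, 1, 0, -1], [35, 1, 6, 0, -1], [43, 1, 11, 0, -1], [50, 1, 17, 0, -1], [57, 1, 24, 0, -1], [61, 1, 30, 0, -1], [61, 1, 30, 0, -1]]
  ]
}}

```text
t: 23.12
eef_pos: [581.9, -339.8, 50.7]
tcp_rot: [-3.142, -0.001, 0.564]
ft_force: [1.4, -0.1, 2.5]
opening: 0.005
grip_force: 0.9
```

Emit:
{"name": "step_arm", "arguments": {
  "plan": [
    [[1, 0, 2, 0, -1], [2, 0, 4, 0, -1], [2, 0, 4, 0, -1]]
  ]
}}

```text
t: 23.37
eef_pos: [582.4, -339.7, 49.4]
tcp_rot: [3.141, 0.0, 0.563]
ft_force: [-7.7, 0.8, 20.9]
opening: 0.007
grip_force: 10.5
```

Emit:
{"name": "step_arm", "arguments": {
  "plan": [
    [[0, 0, -40, 0, -0.05], [0, 0, -80, 0, -0.05], [-15, -15, -105, 0, -0.05], [-40, -45, -105, 0, -0.05], [-64, -70, -105, 0, -0.05], [-64, -70, -105, 0, -0.05], [-64, -70, -105, 0, -0.05]]
  ]
}}

```text
t: 23.95
eef_pos: [490.0, -314.0, 152.9]
tcp_rot: [-3.141, -0.0, 0.562]
ft_force: [0.2, -0.5, 0.5]
opening: 0.436
grip_force: 0.0
```

```bash
python3 - <<'E'
from h import *
env.read_camera("wrist")
im=env.read_camera("wrist");cv2.imwrite("pics/f.png",cv2.resize(im[:330],(784,462)))
print([r for r in reds("wrist")]);
for q in(1.2,1.35):print(q,pix("wrist",G(q,60)),pix("wrist",G(q)),pix("wrist",G(q,115)))
O=np.array([[65,23],[65,-23],[19,23],[19,-23],[-65,12],[-65,-12]])
for z in(70,82): print(z,(pix("wrist",W(fx,np.c_[O,[z]*6]))*1.4).round().tolist())
p=W(fx,[0,0,0])[0];go((p[0],p[1],37,-1.008))
E
```

```text
[([352, 67, 35, 73, 1698], array([368.7, 101.6])), ([312, 302, 25, 34, 686], array([323.9, 317.3]))]
1.2 [[361.87537443 140.30910198]] [[369.44200764 109.30980039]] [[376.86964554  78.87994066]]
1.35 [[360.1151651  133.34931984]] [[366.34878836  99.11765101]] [[372.31235495  66.36898653]]
70 [[341.0, 164.0], [424.0, 164.0], [343.0, 246.0], [423.0, 246.0], [364.0, 382.0], [403.0, 382.0]]
82 [[339.0, 164.0], [426.0, 164.0], [341.0, 250.0], [424.0, 250.0], [363.0, 391.0], [403.0, 391.0]]
at [ 491.8 -314.8  152.4] a -1.008 t 24.1 f [ 0.9 -0.3  0.3] op 0.476
[ -1.1  -1.9 115.4] 0.0
```

View pics/f.png

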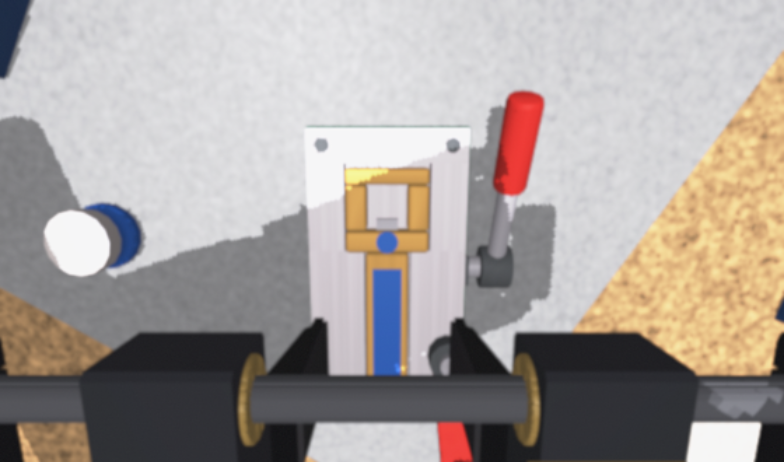

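The picture shows the lever laid over to about 1.33. The opener's head is at columns 345–430, rows 168–250, and the fingers are centred on it to about 1 mm. Descending to grip.

Emit:
{"name": "step_arm", "arguments": {
  "plan": [
    [[-1, -1.2, 40, 0, -0.05], [-1, -1.2, 80, 0, -0.05], [-1, -1.2, 105, 0, -0.05], [-1, -1.2, 113, 0, -0.05], [-1, -1.2, 115, 0, -0.05], [-1, -1.2, 115, 0, -1], [-1, -1.2, 115, 0, -1], [-1, -1.2, 115, 0, -1]]
  ]
}}

```text
t: 24.77
eef_pos: [490.2, -314.3, 38.3]
tcp_rot: [3.14, -0.001, 0.563]
ft_force: [-0.7, -0.7, 0.6]
opening: 0.317
grip_force: 0.0
```

Emit:
{"name": "step_arm", "arguments": {
  "plan": [
    [[0, 0, 0, 0, -1], [0, 0, 0, 0, -1], [0, 0, 0, 0, -1]]
  ]
}}

```text
t: 25.02
eef_pos: [489.9, -314.3, 38.3]
tcp_rot: [3.14, -0.001, 0.563]
ft_force: [0.7, 0.1, 3.9]
opening: 0.25
grip_force: 30.0
```

Gripped at 24 mm. Lifting.

Emit:
{"name": "step_arm", "arguments": {
  "plan": [
    [[0, 0, -5, 0, -1], [0, 0, -15, 0, -1], [0, 0, -30, 0, -1], [0, 0, -60, 0, -1], [0, 0, -90, 0, -1], [0, 0, -100, 0, -1], [0, 0, -100, 0, -1]]
  ]
}}

```text
t: 25.6
eef_pos: [490.3, -314.7, 140.4]
tcp_rot: [3.137, -0.002, 0.563]
ft_force: [0.3, 0.0, -3.4]
opening: 0.252
grip_force: 30.0
```

```bash
python3 - <<'E'
from h import *
b=[521.5,297.3,-2.5948]
go((520,-150,138,-.2),(560,0,138,.6),(521.5,150,138,1.3),(521.5,297.3,138,2.1178))
# opener in hand: gold/blue colour blob in wrist view
im=env.read_camera("wrist");hsv=cv2.cvtColor(im,cv2.COLOR_BGR2HSV)
m=((hsv[...,0]>10)&(hsv[...,0]<32)&(hsv[...,1]>120)).astype(np.uint8);m[:, :200]=0;m[:,360:]=0
n,l,st,ce=cv2.connectedComponentsWithStats(m);print([(st[i].tolist(),ce[i].round(1)) for i in range(1,n) if st[i,4]>100])
s=env.state();r=R.from_euler('xyz',s['tcp_rot'])
O=np.array([[65,23],[65,-23],[19,23],[19,-23]]);z=-34.4-5.7+0 
# tool coords: x=fix x, y=-fix y, z down ; top is 15 above underside, tip=+5.7 above underside
P=np.c_[O[:,0],-O[:,1],[-34.4-9.3]*4]
print(pix("wrist",s['eef_pos']+r.apply(P)).round(1).tolist())
E
```

```text
at [ 490.3 -314.7  140.4] a -1.008 t 25.6 f [ 0.3  0.  -3.4] op 0.252
[ 113.  -123.4    2. ] -46.3
[ 226.9 -228.9    1.8] -92.1
[ 274.4 -376.3    1.2] -132.2
[ 353.  -500.9    0.8] -179.1
[([227, 122, 102, 146, 7569], array([278.5, 181.5])), ([328, 253, 13, 65, 421], array([334.7, 285.6])), ([215, 254, 14, 64, 443], array([220.1, 286.1])), ([255, 302, 6, 34, 188], array([257.3, 319.2])), ([295, 302, 6, 34, 179], array([297.2, 318.1]))]
[[221.2, 116.5], [327.6, 116.3], [224.9, 218.7], [324.5, 218.6]]
```

Emit:
{"name": "step_arm", "arguments": {
  "plan": [
    [[10, -14, 0, -5, -1], [24, -34, 0, -12, -1], [38, -54, 0, -19, -1], [52, -74, 0, -26, -1], [66, -94, 0, -33, -1], [80, -114, 0, -40, -1], [94, -134, 0, -47, -1], [108, -154, 0, -54, -1]]
  ]
}}

```text
t: 26.32
eef_pos: [497.5, -124.6, 135.8]
tcp_rot: [-3.139, -0.001, 1.511]
ft_force: [0.9, -0.6, -3.7]
opening: 0.251
grip_force: 30.0
```

```bash
python3 - <<'E'
from h import *
go((510,80,138,.9),(521.5,297.3,138,2.1178))
E
```

```text
at [ 497.5 -124.6  135.8] a -0.06 t 26.3 f [ 0.9 -0.6 -3.7] op 0.251
[205.    0.3  -2. ] -55.0
[422.6  -1.2  -1.8] -124.8
```

Emit:
{"name": "step_arm", "arguments": {
  "plan": [
    [[25, 0, 0, -7, -1], [50, 0, 0, -14, -1], [75, 0, 0, -21, -1], [100, 0, 0, -28, -1], [125, 0, 0, -35, -1], [150, 0, 0, -42, -1], [175, 0, 0, -49, -1], [200, 0, 0, -56, -1]]
  ]
}}

```text
t: 26.98
eef_pos: [510.6, 74.6, 135.8]
tcp_rot: [-3.14, -0.003, 2.489]
ft_force: [0.5, 0.3, -3.0]
opening: 0.252
grip_force: 30.0
```

```bash
python3 - <<'E'
from h import *
go((615,354,150,2.1178))
E
```

```text
at [510.6  74.6 135.8] a 0.918 t 27.0 f [ 0.5  0.3 -3. ] op 0.252
[ 86.8 285.3 -14.5] -68.7
```

Emit:
{"name": "step_arm", "arguments": {
  "plan": [
    [[9, 30, -3, -7, -1], [18, 60, -6, -14, -1], [27, 90, -10, -21, -1], [37, 120, -14, -28, -1], [46, 150, -14, -35, -1], [55, 180, -14, -42, -1], [64, 210, -14, -49, -1], [73, 240, -14, -56, -1]]
  ]
}}

```text
t: 27.65
eef_pos: [600.3, 309.1, 149.1]
tcp_rot: [-3.141, -0.004, -2.817]
ft_force: [1.3, -1.2, -4.0]
opening: 0.254
grip_force: 30.0
```

```bash
python3 - <<'E'
from h import *
go((615,354,150,2.1178))
E
```

```text
at [600.3 309.1 149.1] a -4.388 t 27.6 f [ 1.3 -1.2 -4. ] op 0.254
[-28.2  37.9  -1.1] -12.7
```

Emit:
{"name": "step_arm", "arguments": {
  "plan": [
    [[-10, 15, 0, -6, -1], [-20, 30, 0, -11, -1], [-28, 38, 0, -12.5, -1], [-28, 38, 0, -12.5, -1], [-28, 38, 0, -12.5, -1]]
  ]
}}

```text
t: 28.07
eef_pos: [614.7, 352.5, 149.2]
tcp_rot: [3.141, -0.004, -2.605]
ft_force: [-0.6, -0.7, -3.1]
opening: 0.251
grip_force: 30.0
```

```bash
cat >> h.py <<'E'
def outline(c=0,notch=True):
    h=12+c;H=23+c
    up=[(-65-c,h)]+([(-24,h),(-24,40),(16,40),(16,h)] if notch else [])+[(19-c,h),(19-c,H),(65+c,H)]
    return np.array(up+[(x,-y) for x,y in up[::-1]],float)
def fitmask(name,mask,c,z,notch,x0,roi):
    P=outline(c,notch);from scipy.optimize import minimize
    def cost(v):
        uv=pix(name,W(v,np.c_[P,[z]*len(P)]));m=np.zeros(mask.shape,np.uint8)
        cv2.fillPoly(m,[np.round(uv*16).astype(np.int32)],255,cv2.LINE_AA,4)
        return np.abs(m/255.-mask)[roi].sum()
    S=np.array([[0,0,0],[5,0,0],[0,5,0],[0,0,.05]])+x0
    r=minimize(cost,x0,method="Nelder-Mead",options=dict(initial_simplex=S,xatol=.02,fatol=.1));return r.x,r.fun,mask.sum()
E
python3 - <<'E'
from h import *
env.read_camera("wrist");im=env.read_camera("wrist");cv2.imwrite("g.png",im);go()
b=[521.5,297.3,-2.5948]
P=outline(2.5);uv=pix("wrist",W(b,np.c_[P,[30]*len(P)]));print(uv.round().tolist())
g=im.max(2)
for row in range(0,240,8): print("%3d"%row,"".join("%4d"%v for v in g[row,190:370:8]))
hsv=cv2.cvtColor(im,cv2.COLOR_BGR2HSV)
E
```

```text
at [615.  351.8 150.4] a -4.177 t 28.2 f [-0.1  0.2 -2.8] op 0.25
[[264.0, 142.0], [263.0, 91.0], [234.0, 91.0], [232.0, 41.0], [262.0, 41.0], [262.0, 40.0], [249.0, 40.0], [247.0, -28.0], [311.0, -29.0], [310.0, 39.0], [297.0, 40.0], [297.0, 40.0], [328.0, 40.0], [327.0, 90.0], [297.0, 90.0], [297.0, 141.0]]
  0  139 142 141 141 143 138 138 140  53  54  54  53  53  52  53  59 230 229 228 224 225 227 222
  8  141 144 144 148 143 139 140 140  53  54  54  54  53  53  53  61 232 231 224 224 220 227 218
 16  146 151 142 144 143 139 140 141  54  54  54  54  53  52  53  63 233 232 227 227 224 224 222
 24  144 144 145 145 147 140 141 142  54  55  55  55  55  54  52  84 235 234 226 224 225 223 227
 32  145 148 148 145 145 141 141 142  55  54  56  55  54  55  55 100 236 235 216 226 223 224 221
 40  144 145 146 147 143 141 132 133  55  54  54  56  54  56  55  97 228 223 185 224 225 224 222
 48  142 147 146 149 147 142  54  55  55  55  56  56  55  56  54 104 105  66 196 226 222 229 224
 56  148 146 150 143 150 142  55  55  56  55  56  56  55  57  56  55 107  68 215 224 226 219 225
 64  144 148 
[... 1420 characters left out ...]
7 145 218 224 227 230
184  143 146 150 147 150 203 221 216 123 146 194 193 194 143 142 224 215 182 142 223 225 232 226
192  142 146 143 142 142 199 217 211 126 123 196 196 196 126 145 221 211 177 143 219 229 229 223
200  139 143 149 140 146 191 206 207 206 206 152 199 168 204 204 203 203 167 144 227 230 229 227
208  143 147 142 140 141 199 218 218 219 220 197 197 197 218 218 218 217 171 139 231 225 229 229
216  143 141 143 145 144 189 213 213 213 213 196 196 196 214 213 214 212 171 156 231 225 226 230
224  191 206 196 152 154 144 143 143 169 179 181 175 181 183 172 225 226 222 227 227 229 228 227
232  229 223 223 224 232 222 223  24 193 211 211 213 210 214 151  32 227 225 224 227 229 228 223
```

```bash
python3 - <<'E'
from h import *
im=cv2.imread("g.png");g=im.max(2);go()
mask=(g<122).astype(float);mask[117:]=0
roi=(slice(0,117),slice(205,345))
v,f,n=fitmask("wrist",mask,2.5,30,True,np.array([521.5,297.3,-2.5948]),roi);print("box",v,f,n)
s=env.state();r=R.from_euler('xyz',s['tcp_rot'])
hsv=cv2.cvtColor(im,cv2.COLOR_BGR2HSV);m=((hsv[...,0]>10)&(hsv[...,0]<34)&(hsv[...,1]>90)).astype(np.uint8)
for row in(140,165,190,210): 
    c=np.flatnonzero(m[row,215:345])+215;print(row,c.min(),c.max()+1)
for col in(235,250,300,320): 
    c=np.flatnonzero(m[100:235,col])+100;print("col",col,c.min(),c.max()+1)
zt=s['eef_pos'][2]+43.7
def tool(uv): return r.inv().apply(ray("wrist",uv,zt)-s['eef_pos']).round(2)
for row in(140,190):
    c=np.flatnonzero(m[row,215:345])+215;print("edges",tool((c.min(),row)),tool((c.max()+1,row)))
for col in (240,270,315):
    c=np.flatnonzero(m[100:235,col])+100;print("front",tool((col,c.min())),"rear",tool((col,c.max()+1)))
E
```

```text
at [615.  351.8 150.4] a -4.177 t 28.2 f [-0.1  0.2 -2.8] op 0.25
box [522.04985422 298.06543066  -2.60376336] 251.2235294117647 9584.0
140 229 327
165 227 328
190 228 328
210 229 327
col 235 122 222
col 250 122 222
col 300 122 235
col 320 122 221
edges [ 53.46 -22.6  -43.59] [ 53.4   20.46 -43.58]
edges [ 31.03 -23.78 -43.63] [ 30.97  21.6  -43.63]
front [ 61.18 -17.57 -43.57] rear [ 15.88 -18.72 -43.67]
front [ 62.01  -4.53 -43.56] rear [  9.53  -4.85 -43.68]
front [ 61.14  15.01 -43.56] rear [ 16.32  16.04 -43.66]
```

```bash
python3 - <<'E'
from h import *
go((519.4,296.9,150,2.112),(519.4,296.9,8,2.112))
E
```

```text
at [615.  351.8 150.4] a -4.177 t 28.2 f [-0.1  0.2 -2.8] op 0.25
[110.2   1.5   0.6] -0.3
[109.9   1.5 142.6] -0.3
```

Emit:
{"name": "step_arm", "arguments": {
  "plan": [
    [[30, 1, 0, 0, -1], [60, 1.5, 0, 0, -1], [90, 1.5, 20, 0, -1], [108, 1.5, 55, -0.3, -1], [110, 1.5, 90, -0.3, -1], [110, 1.5, 120, -0.3, -1], [110, 1.5, 135, -0.3, -1], [110, 1.5, 135, -0.3, -1]]
  ]
}}

```text
t: 28.83
eef_pos: [518.4, 296.1, 13.6]
tcp_rot: [3.141, -0.005, -2.601]
ft_force: [-0.7, -0.5, -3.2]
opening: 0.25
grip_force: 30.0
```

Emit:
{"name": "step_arm", "arguments": {
  "plan": [
    [[0, 0, 3, 0, -1], [0, 0, 7, 0, -1], [0, 0, 7, 0, -1]]
  ]
}}

```text
t: 29.08
eef_pos: [520.7, 297.8, 10.4]
tcp_rot: [-3.141, 0.001, -2.6]
ft_force: [-0.5, -0.1, -4.5]
opening: 0.248
grip_force: 30.0
```

```bash
python3 - <<'E'
from h import *
go((519.4,296.9,8,2.112))
E
```

```text
at [520.7 297.8  10.4] a -4.171 t 29.1 f [-0.5 -0.1 -4.5] op 0.248
[ 1.6 -0.1  2.4] 0.0
```

Emit:
{"name": "step_arm", "arguments": {
  "plan": [
    [[1, 0, 3, 0, -1], [1, 0, 6, 0, -1], [1, 0, 9, 0, -1], [1, 0, 11, 0, -1], [1, 0, 11, 0, -1]]
  ]
}}

```text
t: 29.5
eef_pos: [519.3, 297.2, -1.7]
tcp_rot: [3.141, -0.0, -2.6]
ft_force: [-0.7, 0.3, -3.8]
opening: 0.248
grip_force: 30.0
```

Emit:
{"name": "step_arm", "arguments": {
  "plan": [
    [[0, 0, 2, 0, -1], [0, 0, 4, 0, -1], [0, 0, 6, 0, -1], [0, 0, 6, 0, -1]]
  ]
}}

```text
t: 29.83
eef_pos: [519.3, 297.2, -7.7]
tcp_rot: [3.141, -0.0, -2.6]
ft_force: [0.4, 0.4, -4.0]
opening: 0.248
grip_force: 30.0
```

Emit:
{"name": "step_arm", "arguments": {
  "plan": [
    [[0, 0, 1, 0, -1], [0, 0, 2, 0, -1], [0, 0, 2, 0, -1]]
  ]
}}

```text
t: 30.08
eef_pos: [519.4, 297.2, -9.5]
tcp_rot: [3.141, -0.0, -2.6]
ft_force: [0.6, 0.3, -3.8]
opening: 0.252
grip_force: 30.0
```

Emit:
{"name": "step_arm", "arguments": {
  "plan": [
    [[0, 0, 1, 0, -1], [0, 0, 2, 0, -1], [0, 0, 2, 0, -1]]
  ]
}}

```text
t: 30.33
eef_pos: [519.5, 297.3, -9.8]
tcp_rot: [-3.142, 0.001, -2.6]
ft_force: [-4.0, -3.1, 13.0]
opening: 0.25
grip_force: 30.0
```

It bottomed at the expected height with a 13 N reaction. Releasing.

Emit:
{"name": "step_arm", "arguments": {
  "plan": [
    [[0, 0, -1, 0, -1], [0, 0, -1.5, 0, -0.2], [0, 0, -1.5, 0, -0.2], [0, 0, -1.5, 0, -0.2], [0, 0, -1.5, 0, -0.2], [0, 0, -20, 0, -0.2], [0, 0, -60, 0, -0.2], [0, 0, -100, 0, -0.2]]
  ]
}}

```text
t: 31.0
eef_pos: [518.6, 296.9, 88.7]
tcp_rot: [3.141, -0.003, -2.6]
ft_force: [0.5, -0.1, 0.5]
opening: 0.399
grip_force: 0.0
```

Emit:
{"name": "step_arm", "arguments": {
  "plan": [
    [[-35, 0, -40, 0, -0.2], [-70, 0, -60, 0, -0.2], [-100, 0, -60, 0, -0.2], [-100, 0, -60, 0, -0.2], [-100, 0, -60, 0, -0.2]]
  ]
}}

```text
t: 31.42
eef_pos: [605.8, 349.3, 148.2]
tcp_rot: [3.142, 0.0, -2.599]
ft_force: [-0.4, -0.5, -0.8]
opening: 0.399
grip_force: 0.0
```

```bash
python3 - <<'E'
from h import *
env.read_camera("wrist");im=env.read_camera("wrist");cv2.imwrite("i.png",im);go()
hsv=cv2.cvtColor(im,cv2.COLOR_BGR2HSV)
gold=((hsv[...,0]>10)&(hsv[...,0]<34)&(hsv[...,1]>90));blue=(hsv[...,0]>100)&(hsv[...,0]<125)&(hsv[...,1]>120)
b=[522,298,-2.6];P=outline(0,False);uv=pix("wrist",W(b,np.c_[P,[34]*len(P)]));print(uv.round().tolist())
x0,y0=uv.min(0).astype(int);x1,y1=uv.max(0).astype(int)
roi=(slice(max(y0-25,0),y1+20),slice(x0-12,x1+12))
mouth=cv2.morphologyEx(((gold|blue)).astype(np.uint8),cv2.MORPH_CLOSE,np.ones((3,3)))
for row in range(max(y0-16,0),min(y1+20,300),5): print("%3d"%row,"".join("G" if gold[row,c] else "B" if blue[row,c] else "#" if im[row,c].max()<122 else "." for c in range(x0-22,x1+22)))
E
```

```text
at [604.1 348.4 147.7] a -4.17 t 31.5 f [ 0.6 -0.7 -0.2] op 0.397
[[264.0, 153.0], [263.0, 50.0], [250.0, 51.0], [249.0, -12.0], [307.0, -12.0], [306.0, 50.0], [293.0, 50.0], [292.0, 153.0]]
  0 ......................#GGGGGGGGGGGGGGGGGGGGGGGGGGGGGGGGGGGGGGGGGGGGGGGGGGGGGGGGGG####.................
  5 ......................#GGGGGGGGGGGGGGGGGGGGGGGGGGGGGGGGGGGGGGGGGGGGGGGGGGGGGGGGGG####.................
 10 ......................#GGGGGGGGGGGGGGGG##########################GGGGGGGGGGGGGGGG####.................
 15 ......................#GGGGGGGGGGGGGGGG#########################GGGGGGGGGGGGGGGGG####.................
 20 ......................#GGGGGGGGGGGGGGGG#########################GGGGGGGGGGGGGGGGG####.................
 25 ......................#GGGGGGGGGGGGGGGG#########################GGGGGGGGGGGGGGGGG####.................
 30 ......................#GGGGGGGGGGGGGGGG#####...............#####GGGGGGGGGGGGGGGGG###..................
 35 ......................##GGGGGGGGGGGGGGGGGGG#................#GGGGGGGGGGGGGGGGGGG####..................
 40 ......................##GGGGGGGGGGGGGGGGGGGG..BBB
[... 2135 characters left out ...]
.............BBB.GGGGG####................................
145 B.....................................GGG.GGG...........GGGGGGGGGG####................................
150 B...................................##GGGGGGGGGGGGGGGGGGGGGGGGGGGG####................................
155 B.............................................................######..................................
160 B.....................................................................................................
165 BB....................................................................................................
170 BB....................................................................................................
```

Seated evenly in the cutout. A final check of clamp and lever angles.

```bash
python3 - <<'E'
from h import *
K=lambda t,z=0,r=76:W(fx,[-45-r*np.sin(t),-36+r*np.cos(t),z])[0]
for c in("top","scene"):
    print(c,[r for r in reds(c) if (r[1][0]>330 if c=="top" else (r[1][0]<300 and r[1][1]>150))])
    for q in(1.2,1.28,1.35):print(q,np.r_[pix(c,G(q,60)),pix(c,G(q,87)),pix(c,G(q,115))].round(1).tolist())
    for t in(1.3,1.6,1.75):print(t,pix(c,K(t,79.5,43)).round(1))
E
```

```text
top [([388, 197, 11, 19, 121], array([393. , 205.8])), ([409, 255, 19, 22, 165], array([418.6, 265.2]))]
1.2 [[398.1, 215.2], [395.6, 207.3], [393.0, 198.9]]
1.28 [[397.0, 214.5], [394.1, 206.3], [391.0, 197.7]]
1.35 [[396.2, 214.0], [392.8, 205.7], [389.3, 196.9]]
1.3 [[413.6 267.6]]
1.6 [[418.1 265.6]]
1.75 [[420.  264.1]]
scene [([93, 240, 33, 16, 217], array([111.5, 247.1])), ([159, 283, 23, 12, 205], array([170.1, 288. ]))]
1.2 [[160.0, 284.6], [166.9, 284.6], [174.4, 284.5]]
1.28 [[161.6, 286.0], [169.3, 286.7], [177.6, 287.4]]
1.35 [[162.9, 287.2], [171.2, 288.5], [180.2, 289.8]]
1.3 [[118.8 241.2]]
1.6 [[114.3 245.5]]
1.75 [[112.6 248. ]]
```

Lever is at about 1.35 and the clamp is open at about 1.65. Handing in.

```bash
python3 -c "
from cell import env
print(env.job_done())"
```

```text
the job is handed in; nothing more can be done
None
```

Job handed in at about 32 s on the robot's clock: the clamp is open at about 1.65 rad, the ejector lever is at its stop, and the blue-panelled opener is pressed home, panel up, in the gift box; no move went near the boxed opener, bottle, tape or pots, though I did not re-measure them at the end.

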